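Swap the core section at the back of the logging bay

TASK

The red granite core lies at the back of the fenced bay behind the brass plumb bob and the grey crucible. First clear the plumb bob and the crucible into the white side tray, then lift the red core out and lay it squarely in the middle of the blue logging cradle, and lay the new green core from the yellow cradle likewise in the bay's empty core seat. Only then put the plumb bob and the crucible back upright where each of them stood; never tip them over, and leave the orange tally counter alone.

Things in the scene. Friction and masses are not known exactly. Their poses are not given: they have to be found in the camera images.
- red_core: Red speckled granite drill core, a solid cylinder 48 mm in diameter and 120 mm long, about 0.58 kg, lying. Origin at its centre (on the axis, mid-length); its y axis runs along the core, which may be rolled any way about it. It starts in the bay's core seat.
- green_core: Green-grey speckled drill core, same size and weight as the red one (48 mm diameter, 120 mm long), origin at its centre, y axis along the core. It starts lying in the yellow cradle.
- bob: Brass plumb bob standing on its flat head, point up: a cylinder 36 mm in diameter up to 46 mm high, then a cone to a point at 76 mm; about 0.4 kg. Origin at the centre of its underside, z up the axis. Starts standing on the bay's plate in front of the core, on the left or the right.
- crucible: Grey ceramic crucible, open at the top, 60 mm high, outside diameter 52 mm at the rim, 51 mm at 10 mm height and 44 mm at the foot, wall 4 mm; about 0.12 kg. Origin at the centre of its underside, z up the axis. Starts standing on the bay's plate in front of the core, beside the plumb bob.
- bay: Fixed bay: aluminium plate, top 6 mm up, x -100 to +75, y -100 to +100 mm; barred gate 50 mm high on the far edge (inner face x = +62), side rails 18 mm high at y +-97 for x > -18. Origin on the table under its core seat; x to the gate. Seat: 4 rubber domes like the cradle's, core along y, its axis 34.4 mm above the table. Bob and crucible stand on the plate near x = -60, y = +-43 mm.
- cradle: Blue logging cradle, fixed, empty at first: plate 64 mm (x) by 150 mm (y), 6 mm thick, origin on the table under its centre. Four black rubber domes (tops 15 mm above the table, 32 mm apart in x, 80 mm in y) carry a core lying along its y axis, the core's axis 34.4 mm above the table.
- intake: Yellow cradle, fixed, shaped just like the blue one (64 by 150 mm, core axis 34.4 mm above the table); the green core starts in it.
- tray: White side tray, fixed, empty at the start, open at the top: 108 mm (x) by 198 mm (y) outside, walls 3 mm thick and 11 mm high, floor 3 mm above the table. Origin on the table under its centre. It holds both plumb bob and crucible side by side along y.
- counter: Orange round tally counter with a steel push button on top, 50 mm in diameter, 40 mm high, lying loose on the table; origin at the centre of its underside. It stays where it is. Other gear on the table is bystander too.

How it is judged:
By the outcome, as a careful person would: the job done as asked, in the order asked, and still so for the second after the job is handed in, with the robot touching nothing.
It also fails if it takes over 138 s, if anything falls off the work surface, if the arm or the gripper's body presses on something with over 40 N, if the wrist force passes 120 N, or if a joint passes its speed limit or range.

ROBOT

A 6-joint arm with a two-finger parallel gripper is mounted at the origin on the work surface. World frame = base frame: x ahead of the robot, y to its left, z up, the work surface at z = 0. Lengths are in mm, angles in rad, forces in N, time in s.
With the tool pointing down it reaches from about 350 to 775 mm from the base axis. Payload 7.3 kg.
Tool frame: the origin (TCP) lies on the centre line of the jaws, within the pads' length; the fingertips stand 11 mm ahead of it and the grasp point (between the pads) lies 8 mm behind it; z points along the fingers, y is the line along which they close (so a half turn about z gives the same grasp; the last joint's range is limited). The gripper opens to 92 mm and grips with 3 to 60 N. Pads are 19 mm wide; open, the fingers measure 130 mm over their backs; the gripper's body (75 mm by 190 mm) begins 47 mm behind the grasp point.
Start: joints at [1.149, 0.342, 1.524, -0, 1.275, -0.146], TCP at [142.95, 505.182, 237.741] pointing down, gripper open.
Joint ranges: [-2.53, 2.53], [-0.77, 2.02], [0.04, 2.7], [-1, 4.14], [0.28, 2.66], [-3.11, 3.11]. Speed limits (rad/s): [2.57, 2.57, 3.14, 3.14, 3.14, 3.14].

INTERFACE

Orientations are given as [roll, pitch, yaw] about the fixed x, y, z axes, in that order (R = Rz(yaw) Ry(pitch) Rx(roll)).
In Python, from plant import bot gives the robot as it stands.
- The arm moves only by the tool step_arm, never from a script. Its argument "deltas" is a list of rows, each a list of 5 numbers: the opening, from 0 (shut) to 1 (fully open), then the shift along the tool's x, y, z each as a share of 0.5 m, from -1 to 1, then the turn about the tool's z as a share of pi/2 rad, from -1 to 1. In form: [[claw, x, y, z, turn], ...]. A call has 1 to 8 rows; each row shifts and turns the commanded pose from where the row before left it, along the tool's axes as they then stand; what a row does not reach is not made up. A row lasts 1/10 s, in which the tool goes at most 50 mm and 8.59 degrees, less where a joint would pass 70% of its speed; a pose out of reach is approached as far as the arm can. A call with a number of a shift or a turn outside -1 to 1 is refused whole. A call with a gripper value outside its range is refused whole. The fingers move at their own pace and stop on an object; the grip force is fixed at half the most. Time passes only in rows, so rows that do not move let the fingers close. It gives the time, the measured TCP pose, the force, the opening and the grip force at its end, in the units of the state.
- bot.get_obs(): the state, without advancing time (a new reading comes with each control period).
- bot.capture(name): name is "scene" or "top" or "wrist"; returns (picture, depth): 480x640x3 uint8, red, green, blue; 480x640 float32, mm along the optical axis (not along the pixel's ray), 0 where there is no reading.
- bot.camera_params(name): a dict with "fov_y" (degrees; the focal length in pixels is half the picture's height over the tangent of half this angle, whatever the lens; pixels are square), "cx", "cy" (the principal point, pixels), "k1" (the pictures are not rectified: a ray, as slopes to the right and down, at radius r is drawn at 1 + k1 r^2 times it, then the intrinsics apply), "rvec" (rotation vector, rad) and "tvec" (3), from world to camera coordinates, as OpenCV has them. Camera axes: x right, y down, z forward; pixel columns grow to the right and rows downward; lengths in mm; the calibration is good to about 2 mm. A picture is of the moment at which its call begins: read the wrist's pose just before it. camera_params takes no time and is no camera call; for the wrist camera it gives the pose at the moment of the call.
- bot.close_job(): hands the job in; it is judged then, once.
The state is a dict: "time": time; "joint_positions": joint angles; "dq": joint speeds; "tau": joint torques, N m; "tool_pos": TCP position; "tcp_rot": TCP orientation; "contact_force": force on the tool from outside, world axes, zero at the start; "moment": the same for the moment, N m; "grip_width": finger opening in mm; "finger_force": force on a finger pad.
Only numpy, scipy, OpenCV 4.12 (cv2) and the standard library are available. Lean on these libraries where they do the work, as an engineer would, in place of code of your own. Each camera call takes 0.05 s, during which the arm holds its last target. There are 200 camera calls.

## Working session

There is one attempt and no reset: what is moved stays moved. The work goes in short steps, Python scripts to look and compute and a tool call to move; the robot and the scene stay as the last step left them, time stands still between calls to the robot, and variables do not carry over. Pictures are saved under pics/ and viewed, at most 14 in all, crops included, and the job is handed in when it is done.

Besides the shell and the picture viewer there is one more tool, called after "Emit:" as a command line: name --pt "numbers of a row" for each row, then --argument value for the rest. step_arm: Moves the arm, as the interface text tells. Shift numbers are shares of 0.5 m and turn numbers shares of pi/2 rad, none past 1 either way. Its arguments: {"type":"object","properties":{"deltas":{"type":"array","items":{"type":"array","items":{"type":"number","minimum":-1,"maximum":1}}}},"required":["deltas"]}

```bash
ls; mkdir -p pics; python3 - <<'E'
from plant import bot
import cv2,numpy as np
for n in ["scene","top"]:
    p,d=bot.capture(n); cv2.imwrite(f"pics/{n}0.png",p[:,:,::-1]); np.save(f"pics/{n}0.npy",d); print(n,bot.camera_params(n),(d>0).mean())
o=bot.get_obs(); print(o["time"],o["tool_pos"],o["tcp_rot"],o["grip_width"])
E
```

```text
pics
scene {'fov_y': 52.90096822087633, 'cx': 315.18979851885183, 'cy': 244.5611081207616, 'k1': -0.017526505688385326, 'rvec': array([ 1.30211341,  2.18229495, -0.9402325 ]), 'tvec': array([ 255.81256353, -257.69791692, 1244.24261542])} 0.9960872395833333
top {'fov_y': 54.03836475696442, 'cx': 325.6646587451017, 'cy': 236.78645421447584, 'k1': -0.08205287926740001, 'rvec': array([ 2.13137278, -2.12330768,  0.21957078]), 'tvec': array([ -6.38466336, 538.29692985, 820.72324784])} 0.9959212239583334
0.1 [142.80055547 504.86694403 237.11299804] [-3.14025697e+00 -2.21675311e-04  2.86582357e+00] 91.85478496491196
```

View pics/top0.png

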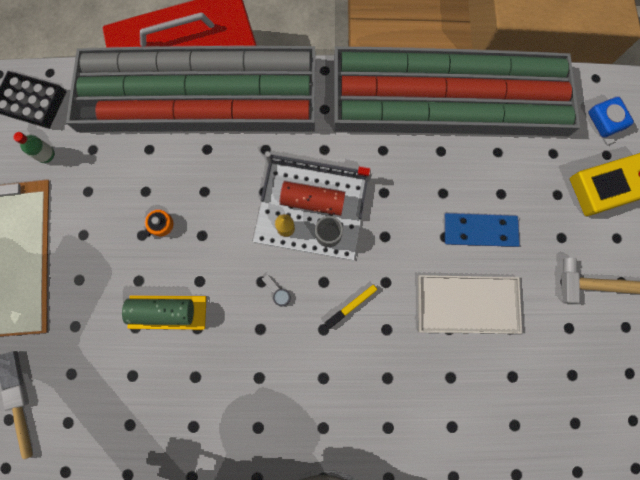

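View pics/scene0.png

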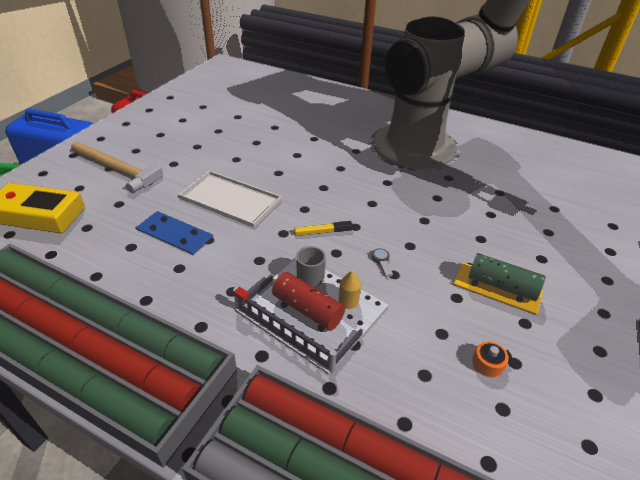

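The top view shows the bay with the red core at (312,198), bob (285,225) and crucible (329,231). The blue cradle is at (482,230), tray (470,304), yellow cradle with green core (165,312) and counter (158,222). The scene view agrees: the bob is on the bay's +y side.

```bash
cat > h.py <<'E'
import cv2,numpy as np
from plant import bot
def K(c): 
    f=240/np.tan(np.radians(c["fov_y"]/2)); return f
def cast(c,uv,z):
    """pixels -> world points on plane z"""
    uv=np.atleast_2d(np.asarray(uv,float)); f=K(c)
    d=(uv-[c["cx"],c["cy"]])/f; s=d.copy()
    for _ in range(8): s=d/(1+c["k1"]*(s**2).sum(1,keepdims=True))
    R=cv2.Rodrigues(np.asarray(c["rvec"]))[0]; t=np.asarray(c["tvec"]).ravel()
    C=-R.T@t; r=np.c_[s,np.ones(len(s))]@R
    return C+r*((np.broadcast_to(z,len(r))-C[2])/r[:,2])[:,None]
def mask(p,lo,hi,win=None,k=3):
    hsv=cv2.cvtColor(p,cv2.COLOR_RGB2HSV); m=cv2.inRange(hsv,np.array(lo),np.array(hi))
    if win: 
        w=np.zeros_like(m); x0,y0,x1,y1=win; w[y0:y1,x0:x1]=1; m*=w
    return cv2.morphologyEx(m,cv2.MORPH_CLOSE,np.ones((k,k),np.uint8))
def big(m):
    return max(cv2.findContours(m,cv2.RETR_EXTERNAL,cv2.CHAIN_APPROX_NONE)[0],key=cv2.contourArea).reshape(-1,2)
def rect(P):
    (c,s,a)=cv2.minAreaRect(P[:,:2].astype(np.float32)); 
    if s[0]>s[1]: s=s[::-1]; a+=90   # short side first (x), a = direction of short side
    a=(a+90)%180-90
    return np.round(c,1),np.round(s,1),round(a,2)
def obs():
    o=bot.get_obs(); return o
def to(x,y,z=None,yaw=None):
    """print row-sum needed (shares) from the measured pose"""
    o=bot.get_obs(); p=np.array(o["tool_pos"]); a=o["tcp_rot"][2]
    dx,dy=x-p[0],y-p[1]
    r=[(dx*np.cos(a)+dy*np.sin(a))/500,(dx*np.sin(a)-dy*np.cos(a))/500]
    if z is not None: r.append((p[2]-z)/500)
    if yaw is not None:
        t=-(yaw-a); t=(t+np.pi/2)%np.pi-np.pi/2; r.append(t/(np.pi/2))
    print("tcp",np.round(p,1),"yaw",round(np.degrees(a),2),"grip",round(o["grip_width"],1),"t",o["time"],"q",np.round(o["joint_positions"],2)); print("need xyz/turn shares",np.round(r,4))
E
python3 - <<'E'
from h import *
p=cv2.imread("pics/top0.png")[:,:,::-1].copy(); c=bot.camera_params("top")
def show(n,m,z): print(n,rect(cast(c,big(m),z)))
show("blue",mask(p,(100,120,60),(125,255,255),(430,200,530,260)),6)
show("yellow",mask(p,(20,120,120),(32,255,255),(120,285,215,335),15),6)
show("green",mask(p,(45,30,20),(90,255,200),(115,290,200,332),5),45)
show("red",mask(p,(0,100,60),(8,255,255),(270,170,350,225),5),45)
show("tray",mask(p,(5,5,150),(30,60,255),(405,265,535,340),3),5)
show("counter",mask(p,(5,150,120),(15,255,255),(130,200,185,245),5),40)
print("plate front L,R",cast(c,[(254,243),(356,259)],6).round(1))
print("plate back gate top ends", cast(c,[(267,154),(366,168)],50).round(1))
print("crucible rim",rect(cast(c,big(mask(p,(0,0,0),(179,60,130),(312,212,346,248),3)),66)))
print("bob",rect(cast(c,big(mask(p,(15,120,60),(30,255,255),(270,208,298,242),3)),52)))
E
```

```text
blue (array([ 563.7, -313.9]), array([ 61.8, 150.6]), -1.42)
yellow (array([399.6, 299. ]), array([ 63.1, 148.9]), -0.22)
green (array([400. , 303.7]), array([ 43.7, 130.7]), 0.78)
red (array([614.7,  22.5]), array([ 47.9, 120.9]), -9.52)
tray (array([ 421.9, -286.5]), array([143.9, 260.5]), -0.52)
counter (array([567.7, 316.2]), array([46.8, 46.9]), 0.28)
plate front L,R [[534.1 134.5   6. ]
 [503.6 -63.9   6. ]]
plate back gate top ends [[700.6 109.1  50. ]
 [673.5 -81.5  50. ]]
crucible rim (array([549.4,  -9.5]), array([60.8, 65.4]), -89.65)
bob (array([560.3,  73.3]), array([33.6, 38.3]), -89.1)
```

```bash
python3 - <<'E'
from h import *
to(500,30,250,np.radians(171))
E
```

```text
tcp [142.8 504.9 237.1] yaw 164.2 grip 91.9 t 0.1 q [ 1.15  0.34  1.52  0.    1.28 -0.15]
need xyz/turn shares [-0.946  -0.7193 -0.0258 -0.0756]
```

Emit:
step_arm --pt "1 -0.0728 -0.0553 0 0" --pt "1 -0.0728 -0.0553 0 0" --pt "1 -0.0728 -0.0553 0 0" --pt "1 -0.0728 -0.0553 0 0" --pt "1 -0.0728 -0.0553 0 0" --pt "1 -0.0728 -0.0553 0 0" --pt "1 -0.0728 -0.0553 -0.013 0" --pt "1 -0.0728 -0.0553 -0.013 0"

```text
time: 0.9
tool_pos: [363.4, 211.3, 250.7]
tcp_rot: [-3.141, -0.001, 2.866]
contact_force: [0.7, 0.5, 0.8]
grip_width: 91.7
finger_force: 0.0
```

Emit:
step_arm --pt "0.65 -0.0728 -0.0553 0 0" --pt "0.65 -0.0728 -0.0553 0 0" --pt "0.65 -0.0728 -0.0553 0 0" --pt "0.65 -0.0728 -0.0553 0 0" --pt "0.65 -0.0728 -0.0553 0 0" --pt "0.65 0 0 0 -0.0756" --pt "0.65 0 0 0 0" --pt "0.65 0 0 0 0"

```text
time: 1.7
tool_pos: [499.9, 30.8, 250.4]
tcp_rot: [3.141, -0.001, 2.982]
contact_force: [-0.4, 0.3, -1.1]
grip_width: 59.6
finger_force: 0.0
```

```bash
python3 - <<'E'
from h import *
to(500,30,250,np.radians(171))
c=bot.camera_params("wrist");p,d=bot.capture("wrist");cv2.imwrite("pics/w1.png",p[:,:,::-1])
np.save("pics/w1.npy",c,allow_pickle=True)
E
```

```text
tcp [499.9  30.8 250.4] yaw 170.85 grip 59.6 t 1.7 q [-0.09  0.29  1.57  0.    1.29 -1.5 ]
need xyz/turn shares [-0.0004 -0.0015  0.0007 -0.0017]
```

View pics/w1.png

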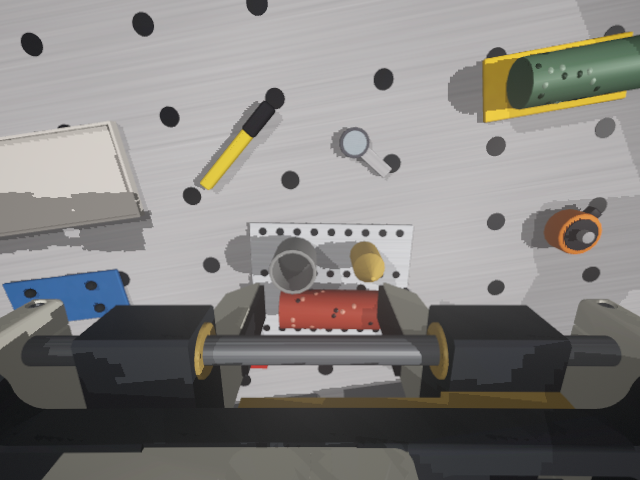

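The wrist view shows the plate's front corners at (249,224) and (413,226), the crucible rim centred near (294,271) and the bob's point near (374,280).

```bash
python3 - <<'E'
from h import *
c=np.load("pics/w1.npy",allow_pickle=True).item(); p=cv2.imread("pics/w1.png")[:,:,::-1].copy()
L=cast(c,[(413,226),(249,224)],6); print("front corners y+ , y-",L.round(1)); v=L[0]-L[1]; a=np.arctan2(-v[0],v[1]);print("len",np.linalg.norm(v),"yaw",np.degrees(a), "origin",(L.mean(0)[:2]+100*np.array([np.cos(a),np.sin(a)])).round(1))
print("rim",cast(c,[(293.5,271.5),(270,271),(317,271)],66).round(1))
b=big(mask(p,(15,110,50),(30,255,255),(335,230,395,290),3)); print("bob lowest px",b[b[:,1].argmax()],cv2.boundingRect(b))
print("tip",cast(c,[b[b[:,1].argmax()],(374,281)],82).round(1))
for z in (6,52):
  i=b[:,1]<265; print(z, cast(c,[b[b[:,0].argmin()],b[b[:,0].argmax()],b[b[:,1].argmin()]],z).round(1))
E
python3 -c "
import cv2;p=cv2.imread('pics/w1.png')[215:335,240:420];cv2.imwrite('pics/w1c.png',cv2.resize(p,None,fx=4,fy=4,interpolation=cv2.INTER_CUBIC))"
```

```text
front corners y+ , y- [[537.4 138.4   6. ]
 [502.9 -58.6   6. ]]
len 199.96595541306868 yaw -9.916674731874066 origin [618.6  22.6]
rim [[549.2  -7.4  66. ]
 [544.5 -32.3  66. ]
 [552.7  17.8  66. ]]
bob lowest px [365 281] (353, 244, 31, 38)
tip [[565.1  66.4  82. ]
 [566.6  75.6  82. ]]
6 [[576.3  59.4   6. ]
 [590.5  96.1   6. ]
 [551.9  83.9   6. ]]
52 [[557.6  57.6  52. ]
 [570.2  90.   52. ]
 [536.1  79.2  52. ]]
```

View pics/w1c.png

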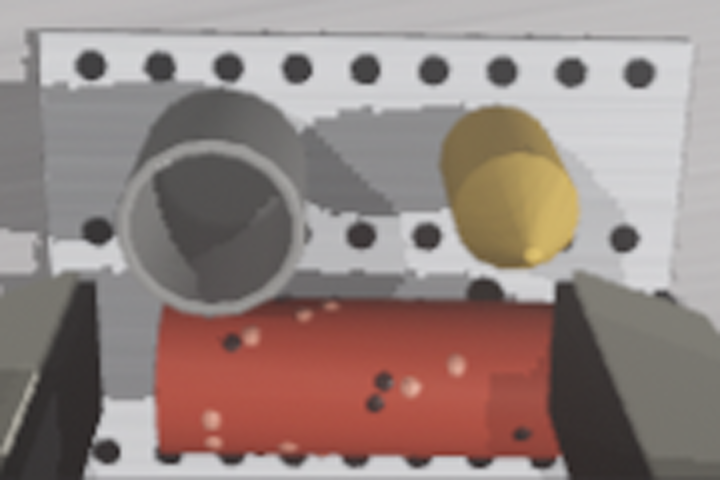

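```bash
python3 - <<'E'
from h import *
c=np.load("pics/w1.npy",allow_pickle=True).item()
print(cast(c,[(369,267.3)],52),cast(c,[(373.75,279.5)],82),cast(c,[(293,272)],66))
to(565.5,75.5,34,np.radians(170.5))
E
```

```text
[[563.25410079  74.95841535  52.        ]] [[564.89941821  75.53557678  82.        ]] [[549.65760539  -8.03190351  66.        ]]
tcp [499.8  31.1 250.6] yaw 170.9 grip 59.7 t 1.75 q [-0.09  0.29  1.57  0.    1.29 -1.5 ]
need xyz/turn shares [-0.1156  0.1085  0.4332  0.0045]
```

Emit:
step_arm --pt "0.6 -0.057 0.054 0 0" --pt "0.6 -0.057 0.054 0 0.004" --pt "0.6 0 0 0.08 0" --pt "0.6 0 0 0.08 0" --pt "0.6 0 0 0.08 0" --pt "0.6 0 0 0.05 0" --pt "0.6 0 0 0 0"

```text
time: 2.45
tool_pos: [562.2, 75.9, 102.4]
tcp_rot: [-3.14, -0.007, 2.978]
contact_force: [0.2, 0.1, 0.3]
grip_width: 54.8
finger_force: 0.0
```

```bash
python3 - <<'E'
from h import *
to(564.5,75.3,34,np.radians(170.5))
c=bot.camera_params("wrist");p,d=bot.capture("wrist");cv2.imwrite("pics/w2.png",p[:,:,::-1])
E
```

```text
tcp [562.2  75.9 102.4] yaw 170.64 grip 54.8 t 2.45 q [-0.    0.56  1.58  0.    1.01 -1.41]
need xyz/turn shares [-0.0047 -0.0005  0.1368  0.0016]
```

View pics/w2.png

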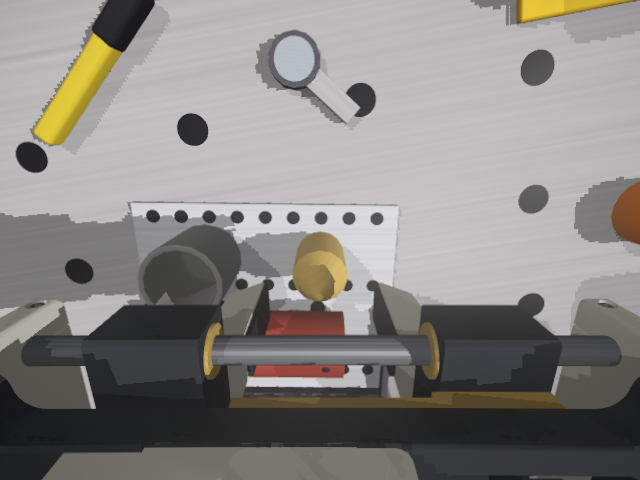

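The wrist view shows the bob (shoulder centre near (320,274), point (320,296)) midway between the fingers, with the crucible clear to the left.

```bash
python3 - <<'E'
from h import *
c=bot.camera_params("wrist");p=cv2.imread("pics/w2.png")[:,:,::-1].copy()
b=big(mask(p,(15,110,50),(30,255,255),(270,220,360,310),3)); r=cv2.boundingRect(b);print(r)
print(cast(c,[(r[0]+r[2]/2,r[1]+r[3]-r[2]/2*1.0)],52),cast(c,[(320,296)],82))
to(564.5,75.3,34,np.radians(170.5))
E
```

```text
(293, 236, 54, 65)
[[565.40381224  74.70746884  52.        ]] [[566.24025063  74.65989037  82.        ]]
tcp [563.9  75.8 104.8] yaw 170.65 grip 55.4 t 2.5 q [-0.    0.56  1.57  0.    1.02 -1.41]
need xyz/turn shares [-0.0014 -0.0008  0.1417  0.0017]
```

Emit:
step_arm --pt "0.6 -0.002 -0.001 0.06 0" --pt "0.6 0 0 0.06 0" --pt "0.6 0 0 0.021 0" --pt "0.6 0 0 0 0" --pt "0.39 0 0 0 0" --pt "0.3 0 0 0 0" --pt "0.3 0 0 0 0" --pt "0.3 0 0 0 0"

```text
time: 3.3
tool_pos: [566.9, 74.3, 36.6]
tcp_rot: [3.141, 0.003, 2.978]
contact_force: [-0.8, 0.9, 7.5]
grip_width: 35.1
finger_force: 30.0
```

Emit:
step_arm --pt "0.3 0 0 0 0" --pt "0.3 0 0 -0.04 0" --pt "0.3 0 0 -0.08 0" --pt "0.3 0 0 -0.08 0" --pt "0.3 0 0 0 0"

```text
time: 3.8
tool_pos: [569.0, 74.3, 140.7]
tcp_rot: [3.14, 0.01, 2.978]
contact_force: [1.4, 0.3, -2.6]
grip_width: 35.6
finger_force: 30.0
```

```bash
python3 - <<'E'
from h import *
p,d=bot.capture("top"); c=bot.camera_params("top")
g=p.astype(int); m=((g[:,:,0]-g[:,:,2])>12).astype(np.uint8)*255
w=np.zeros_like(m); w[262:345,405:540]=1; m=cv2.morphologyEx(m*w,cv2.MORPH_OPEN,np.ones((3,3)))
print(rect(cast(c,big(m),3)),cv2.boundingRect(big(m)))
T=cast(c,[(418,275),(521,276),(523,332),(420,333)],11); print(T.round(1),T.mean(0))
to(425,-245,60); to(425,-245)
E
```

```text
(array([ 417.3, -269.4]), array([109.7, 174. ]), -1.14) (418, 275, 90, 59)
[[ 472.2 -182.8   11. ]
 [ 470.2 -386.4   11. ]
 [ 362.5 -383.1   11. ]
 [ 362.3 -183.3   11. ]] [ 416.83479228 -283.91368987   11.        ]
tcp [567.4  74.2 137.7] yaw 170.64 grip 35.0 t 3.85 q [-0.    0.52  1.54  0.    1.08 -1.41]
need xyz/turn shares [ 0.1771 -0.6763  0.1554]
tcp [567.4  74.2 137.7] yaw 170.64 grip 35.0 t 3.85 q [-0.    0.52  1.54  0.    1.08 -1.41]
need xyz/turn shares [ 0.1771 -0.6763]
```

Emit:
step_arm --pt "0.3 0.0244 -0.0834 0 0" --pt "0.3 0.0244 -0.0834 0 0" --pt "0.3 0.0244 -0.0834 0 0" --pt "0.3 0.0244 -0.0834 0 0" --pt "0.3 0.0244 -0.0834 0 0" --pt "0.3 0.0244 -0.0834 0 0" --pt "0.3 0.0244 -0.0834 0 0" --pt "0.3 0.0244 -0.0834 0 0"

```text
time: 4.65
tool_pos: [413.5, -239.7, 133.5]
tcp_rot: [3.14, -0.003, 2.978]
contact_force: [1.4, -1.3, -4.5]
grip_width: 35.2
finger_force: 30.0
```

Emit:
step_arm --pt "0.3 0 0 0 0" --pt "0.3 0 0 0.06 0" --pt "0.3 0 0 0.06 0" --pt "0.3 0 0 0.05 0" --pt "0.3 0 0 0.03 0" --pt "0.3 0 0 0 0" --pt "0.3 0 0 0 0"

```text
time: 5.35
tool_pos: [414.8, -237.9, 33.9]
tcp_rot: [3.14, -0.003, 2.979]
contact_force: [0.0, 0.4, -3.1]
grip_width: 35.3
finger_force: 30.0
```

```bash
python3 - <<'E'
from h import *
to(417,-239,33); o=obs(); print(o["contact_force"])
p,d=bot.capture("wrist");cv2.imwrite("pics/w3.png",p[:,:,::-1]); to(417,-239,33)
E
```

```text
tcp [ 414.8 -237.9   33.9] yaw 170.66 grip 35.3 t 5.35 q [-0.68  0.54  1.89  0.    0.72 -2.09]
need xyz/turn shares [-0.0047 -0.0014  0.0019]
[ 0.04541498  0.4104592  -3.1399088 ]
tcp [ 415.1 -238.3   34.4] yaw 170.66 grip 35.1 t 5.4 q [-0.68  0.54  1.89  0.    0.72 -2.09]
need xyz/turn shares [-0.004  -0.0008  0.0029]
```

View pics/w3.png

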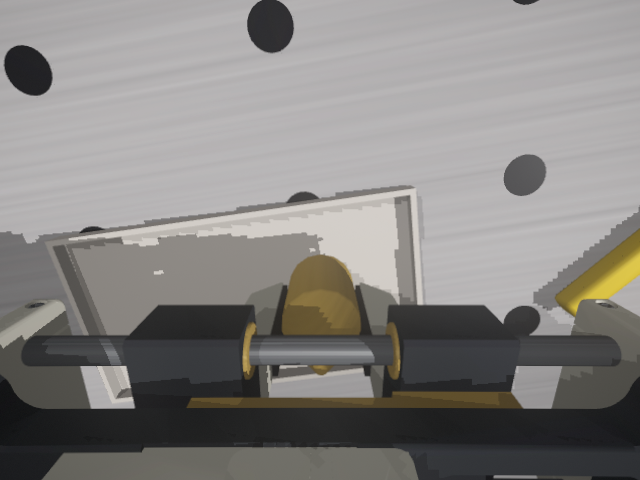

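The bob, at (320,300), is over the tray's +y half, still carried and just above the floor.

Emit:
step_arm --pt "0.3 0 0 0.002 0" --pt "0.3 0 0 0 0"

```text
time: 5.6
tool_pos: [415.5, -238.9, 34.2]
tcp_rot: [3.142, 0.0, 2.978]
contact_force: [0.7, -0.2, -2.7]
grip_width: 35.3
finger_force: 30.0
```

Emit:
step_arm --pt "0.3 0 0 0.002 0" --pt "0.3 0 0 0 0"

```text
time: 5.8
tool_pos: [415.5, -239.1, 33.3]
tcp_rot: [-3.142, 0.0, 2.978]
contact_force: [-0.0, 0.3, -3.5]
grip_width: 35.1
finger_force: 30.0
```

Emit:
step_arm --pt "0.3 0 0 0.002 0" --pt "0.3 0 0 0 0"

```text
time: 6.0
tool_pos: [415.4, -239.0, 32.1]
tcp_rot: [3.141, -0.0, 2.978]
contact_force: [0.2, 0.6, -3.6]
grip_width: 35.3
finger_force: 30.0
```

Emit:
step_arm --pt "0.3 0 0 0.002 0" --pt "0.3 0 0 0 0"

```text
time: 6.2
tool_pos: [415.6, -239.1, 31.4]
tcp_rot: [-3.142, 0.0, 2.978]
contact_force: [0.4, 0.4, -2.0]
grip_width: 35.0
finger_force: 30.0
```

Emit:
step_arm --pt "0.3 0 0 0.002 0" --pt "0.3 0 0 0 0"

```text
time: 6.4
tool_pos: [415.7, -239.2, 31.2]
tcp_rot: [-3.141, 0.001, 2.978]
contact_force: [-2.4, 2.8, 10.5]
grip_width: 35.3
finger_force: 30.0
```

Emit:
step_arm --pt "0.3 0 0 0.002 0" --pt "0.3 0 0 0 0"

```text
time: 6.6
tool_pos: [415.8, -239.2, 31.2]
tcp_rot: [-3.141, 0.001, 2.978]
contact_force: [-4.3, 3.1, 20.7]
grip_width: 35.2
finger_force: 30.0
```

Emit:
step_arm --pt "0.3 0 0 -0.003 0" --pt "0.6 0 0 0 0" --pt "0.6 0 0 0 0" --pt "0.6 0 0 0 0" --pt "0.6 0 0 -0.05 0" --pt "0.7 0 0 -0.09 0" --pt "0.7 0 0 -0.09 0" --pt "0.7 0 0 0 0"

```text
time: 7.4
tool_pos: [418.2, -241.2, 151.0]
tcp_rot: [-3.136, 0.01, 2.978]
contact_force: [-0.1, -0.1, 0.1]
grip_width: 64.0
finger_force: 0.0
```

```bash
python3 - <<'E'
from h import *
to(550,-8,100,np.radians(170.5))
E
```

```text
tcp [ 418.2 -241.2  151. ] yaw 170.65 grip 64.0 t 7.4 q [-0.68  0.35  1.77  0.    1.   -2.09]
need xyz/turn shares [-0.1844  0.503   0.1019  0.0017]
```

Emit:
step_arm --pt "0.7 -0.0307 0.0838 0 0" --pt "0.7 -0.0307 0.0838 0 0" --pt "0.7 -0.0307 0.0838 0 0" --pt "0.7 -0.0307 0.0838 0 0" --pt "0.7 -0.0307 0.0838 0 0" --pt "0.7 -0.0307 0.0838 0 0" --pt "0.7 0 0 0.06 0" --pt "0.7 0 0 0 0"

```text
time: 8.2
tool_pos: [545.0, -4.4, 111.9]
tcp_rot: [-3.141, -0.007, 2.981]
contact_force: [0.1, -0.3, -1.2]
grip_width: 64.3
finger_force: 0.0
```

```bash
python3 - <<'E'
from h import *
to(550,-8,34,np.radians(170.5))
c=bot.camera_params("wrist");p,d=bot.capture("wrist");cv2.imwrite("pics/w4.png",p[:,:,::-1]);np.save("pics/w4.npy",c,allow_pickle=True)
E
```

```text
tcp [545.   -4.4 111.9] yaw 170.78 grip 64.3 t 8.2 q [-0.15  0.51  1.63 -0.    1.   -1.56]
need xyz/turn shares [-0.011  -0.0055  0.1559  0.0032]
```

View pics/w4.png

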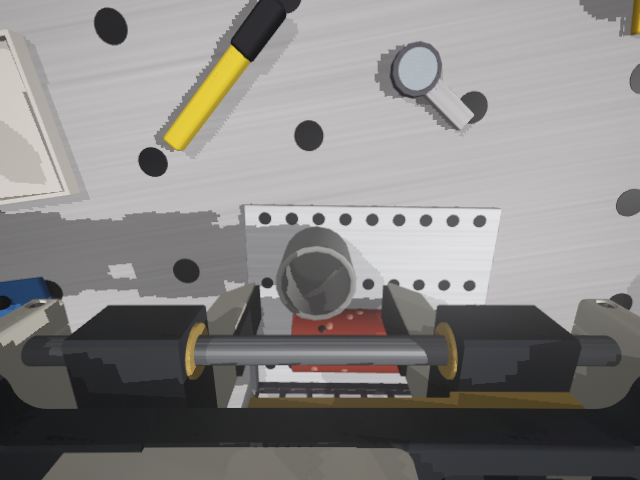

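The crucible rim spans roughly x 277–356 and y 246–322, so its centre is near (316,283). It sits almost midway between the fingers.

```bash
python3 - <<'E'
from h import *
c=np.load("pics/w4.npy",allow_pickle=True).item()
print(cast(c,[(316.5,283.5)],66).round(1)); print(cast(c,[(500,208),(246,206)],6).round(1))
to(*cast(c,[(316.5,283.5)],66)[0][:2],34,np.radians(170.5))
E
```

```text
[[549.5  -8.2  66. ]]
[[536.  137.4   6. ]
 [502.7 -56.6   6. ]]
tcp [545.6  -5.4 113.6] yaw 170.7 grip 63.9 t 8.25 q [-0.15  0.51  1.63 -0.    1.01 -1.56]
need xyz/turn shares [-0.0086 -0.0042  0.1592  0.0022]
```

Emit:
step_arm --pt "0.7 -0.004 -0.002 0.06 0" --pt "0.7 0 0 0.06 0" --pt "0.7 0 0 0.034 0" --pt "0.7 0 0 0 0" --pt "0.7 0 0 0 0" --pt "0.7 0 0 0 0"

```text
time: 8.85
tool_pos: [550.0, -8.0, 40.3]
tcp_rot: [3.142, 0.003, 2.977]
contact_force: [0.6, -0.2, 1.9]
grip_width: 64.3
finger_force: 0.0
```

```bash
python3 - <<'E'
from h import *
to(549.5,-8.1,36,np.radians(170.5))
E
```

```text
tcp [550.   -8.   40.3] yaw 170.6 grip 64.3 t 8.85 q [-0.15  0.62  1.69  0.    0.84 -1.56]
need xyz/turn shares [ 0.001  -0.0005  0.0086  0.0011]
```

Emit:
step_arm --pt "0.7 0 0 0.009 0" --pt "0.52 0 0 0 0" --pt "0.48 0 0 0 0" --pt "0.48 0 0 0 0" --pt "0.48 0 0 0 0" --pt "0.48 0 0 0 0"

```text
time: 9.45
tool_pos: [549.2, -7.3, 34.5]
tcp_rot: [3.142, 0.0, 2.978]
contact_force: [0.3, -0.4, 2.1]
grip_width: 50.2
finger_force: 30.0
```

Emit:
step_arm --pt "0.48 0 0 -0.04 0" --pt "0.48 0 0 -0.08 0" --pt "0.48 0 0 -0.08 0" --pt "0.48 0 0 0 0" --pt "0.48 0 0 0 0"

```text
time: 9.95
tool_pos: [549.2, -7.2, 134.7]
tcp_rot: [3.141, 0.002, 2.978]
contact_force: [0.1, -0.3, -0.6]
grip_width: 50.4
finger_force: 30.0
```

```bash
python3 - <<'E'
from h import *
to(416,-330,33,np.radians(170.5))
E
```

```text
tcp [549.2  -7.2 134.7] yaw 170.65 grip 50.4 t 9.95 q [-0.15  0.49  1.6   0.    1.05 -1.56]
need xyz/turn shares [ 0.158  -0.6803  0.2034  0.0016]
```

Emit:
step_arm --pt "0.48 0.0198 -0.085 0 0" --pt "0.48 0.0198 -0.085 0 0" --pt "0.48 0.0198 -0.085 0 0" --pt "0.48 0.0198 -0.085 0 0" --pt "0.48 0.0198 -0.085 0 0" --pt "0.48 0.0198 -0.085 0 0" --pt "0.48 0.0198 -0.085 0 0" --pt "0.48 0.0198 -0.085 0 0"

```text
time: 10.75
tool_pos: [413.9, -330.6, 132.2]
tcp_rot: [3.139, -0.003, 2.978]
contact_force: [0.9, -0.7, -1.5]
grip_width: 50.6
finger_force: 30.0
```

Emit:
step_arm --pt "0.48 0 0 0 0" --pt "0.48 0 0 0.06 0" --pt "0.48 0 0 0.06 0" --pt "0.48 0 0 0.05 0" --pt "0.48 0 0 0.023 0" --pt "0.48 0 0 0 0" --pt "0.48 0 0 0 0" --pt "0.48 0 0 0 0"

```text
time: 11.55
tool_pos: [416.3, -330.3, 38.8]
tcp_rot: [-3.14, 0.002, 2.979]
contact_force: [-0.3, 0.6, -0.9]
grip_width: 50.5
finger_force: 30.0
```

Emit:
step_arm --pt "0.48 0 0 0.006 0" --pt "0.48 0 0 0.002 0" --pt "0.48 0 0 0 0"

```text
time: 11.85
tool_pos: [415.7, -329.9, 33.9]
tcp_rot: [-3.141, 0.0, 2.978]
contact_force: [-0.7, -0.4, -0.3]
grip_width: 50.1
finger_force: 30.0
```

Emit:
step_arm --pt "0.48 0 0 0.002 0" --pt "0.48 0 0 0 0"

```text
time: 12.05
tool_pos: [415.6, -329.9, 32.7]
tcp_rot: [3.142, 0.0, 2.978]
contact_force: [0.4, -0.1, -0.8]
grip_width: 50.1
finger_force: 30.0
```

Emit:
step_arm --pt "0.48 0 0 0.002 0" --pt "0.48 0 0 0 0"

```text
time: 12.25
tool_pos: [415.6, -329.8, 31.6]
tcp_rot: [3.141, -0.0, 2.978]
contact_force: [-0.2, 0.9, -1.2]
grip_width: 50.0
finger_force: 30.0
```

Emit:
step_arm --pt "0.48 0 0 0.002 0" --pt "0.48 0 0 0 0"

```text
time: 12.45
tool_pos: [415.7, -329.9, 31.4]
tcp_rot: [-3.142, 0.0, 2.978]
contact_force: [-1.5, 1.4, 5.8]
grip_width: 50.3
finger_force: 30.0
```

Emit:
step_arm --pt "0.48 0 0 -0.002 0" --pt "0.7 0 0 0 0" --pt "0.7 0 0 0 0" --pt "0.7 0 0 0 0" --pt "0.7 0 0 -0.05 0" --pt "0.7 0 0 -0.09 0" --pt "0.7 0 0 -0.09 0" --pt "0.76 0 0 -0.06 0"

```text
time: 13.25
tool_pos: [416.2, -330.5, 179.7]
tcp_rot: [-3.14, 0.003, 2.978]
contact_force: [-0.2, -0.6, -0.1]
grip_width: 68.0
finger_force: 0.0
```

```bash
python3 - <<'E'
from h import *
c=bot.camera_params("wrist");p,d=bot.capture("wrist")
cv2.imwrite("pics/w5.png",p[:,:,::-1]);np.save("pics/w5.npy",c,allow_pickle=True)
to(560,10,200)
t=bot.camera_params("top"); q=cv2.imread("pics/top0.png")[:,:,::-1].copy()
print("blue",rect(cast(t,big(mask(q,(100,120,60),(125,255,255),(430,200,530,260))),6)))
b=mask(p,(100,120,40),(125,255,255)); print("blue wrist px",cv2.boundingRect(big(b)))
E
```

```text
tcp [ 417.7 -331.9  184. ] yaw 170.66 grip 69.1 t 13.3 q [-0.82  0.4   1.59  0.    1.14 -2.22]
need xyz/turn shares [-0.1699  0.721  -0.0321]
blue (array([ 563.7, -313.9]), array([ 61.8, 150.6]), -1.42)
blue wrist px (288, 319, 100, 16)
```

View pics/w5.png

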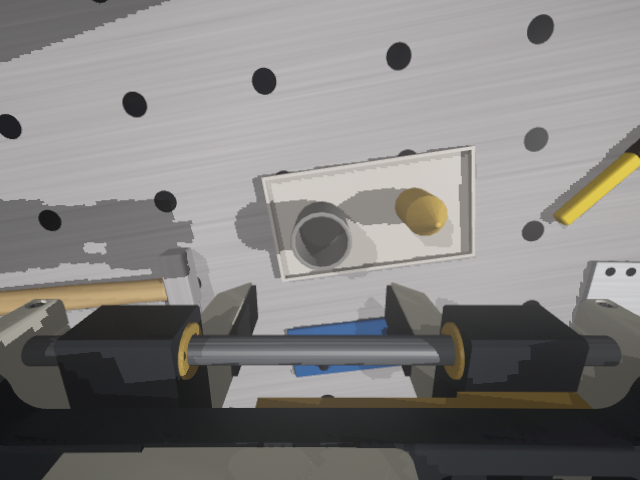

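Both bob (426,212) and crucible (321,238) stand upright in the tray. Next I look at the bay from the side at core-grip yaw.

Emit:
step_arm --pt "0.76 -0.0376 0.0751 -0.015 0" --pt "0.76 -0.0376 0.0751 -0.015 0" --pt "0.76 -0.0376 0.0751 -0.015 0" --pt "0.76 -0.0376 0.0751 -0.015 0" --pt "0.76 -0.0376 0.0751 -0.015 0" --pt "0.76 -0.0376 0.0751 -0.015 0" --pt "0.76 -0.0376 0.0751 -0.015 0" --pt "0.76 -0.0376 0.0751 -0.015 0"

```text
time: 14.1
tool_pos: [613.6, -56.3, 236.6]
tcp_rot: [3.142, -0.0, 2.978]
contact_force: [0.6, -0.4, -0.4]
grip_width: 69.8
finger_force: 0.0
```

Emit:
step_arm --pt "0.76 0 0 0 0.0912" --pt "0.76 0 0 0 0.0912" --pt "0.76 0 0 0 0.0912" --pt "0.76 0 0 0 0.0912" --pt "0.76 0 0 0 0.0912" --pt "0.76 0 0 0 0.0912" --pt "0.76 0 0 0 0.0912" --pt "0.76 0 0 0 0.0912"

```text
time: 14.9
tool_pos: [612.7, -57.9, 236.1]
tcp_rot: [-3.141, -0.0, 1.826]
contact_force: [-0.0, 0.7, 0.0]
grip_width: 70.2
finger_force: 0.0
```

Emit:
step_arm --pt "0.76 0 0 0 0.0912" --pt "0.76 0 0 0 0.0912" --pt "0.76 0 0 0 0.0912" --pt "0.76 0 0 0 0" --pt "0.76 0 0 0 0"

```text
time: 15.4
tool_pos: [612.8, -57.9, 236.3]
tcp_rot: [-3.141, -0.0, 1.406]
contact_force: [0.7, 1.3, 1.2]
grip_width: 69.9
finger_force: 0.0
```

```bash
python3 - <<'E'
from h import *
c=bot.camera_params("wrist");p,d=bot.capture("wrist")
cv2.imwrite("pics/w6.png",p[:,:,::-1]);np.save("pics/w6.npy",c,allow_pickle=True)
to(617,22,26)
E
```

```text
tcp [612.8 -57.9 236.4] yaw 80.56 grip 69.8 t 15.45 q [-0.22  0.51  1.26  0.    1.37 -0.05]
need xyz/turn shares [ 0.1591 -0.018   0.4209]
```

View pics/w6.png

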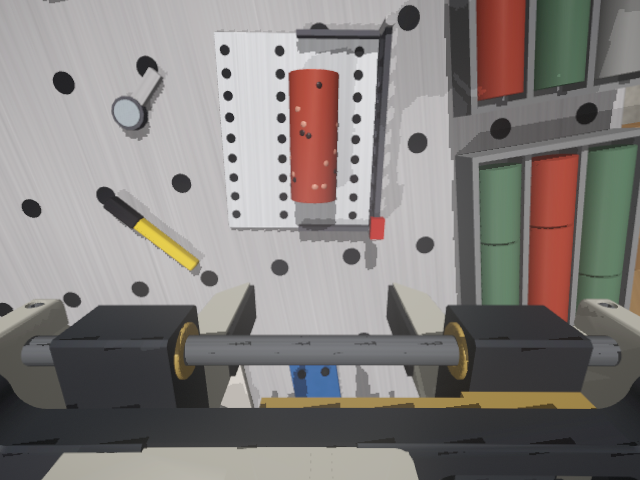

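The bay and the red core (x 290–338, y 71–202) are fully visible. The plate's front corners are at (216,33) and (230,228).

```bash
python3 - <<'E'
from h import *
c=np.load("pics/w6.npy",allow_pickle=True).item();p=cv2.imread("pics/w6.png")[:,:,::-1].copy()
R=cv2.Rodrigues(c["rvec"])[0]; print("cam",(-R.T@c["tvec"]).round(1))
m=mask(p,(0,120,60),(8,255,255),(275,60,350,215),9); b=big(m); print(cv2.boundingRect(b))
print("red",rect(cast(c,b,34.4)),rect(cast(c,b,45)))
# ends: near end (lower px) extreme and far end
g=cv2.cvtColor(p,cv2.COLOR_RGB2GRAY); pl=((g>150)&(p.max(2).astype(int)-p.min(2)<20)).astype(np.uint8)
L=cast(c,[(216,33),(230,228)],6); v=L[0]-L[1];a=np.arctan2(-v[0],v[1]);n=np.array([np.cos(a),np.sin(a)]);print(L.round(1),np.linalg.norm(v),np.degrees(a),(L.mean(0)[:2]+100*n).round(1))
E
```

```text
cam [626.   24.  383.9]
(289, 69, 49, 134)
red (array([617.2,  22.3]), array([ 46.5, 127. ]), -10.06) (array([617.5,  22.3]), array([ 45.1, 123.2]), -10.06)
[[538.8 136.9   6. ]
 [502.6 -59.9   6. ]] 200.0515735110328 -10.403794212341534 [619.1  20.4]
```

Emit:
step_arm --pt "0.76 0 0 0 0.0073" --pt "0.76 0.08 -0.0097 0 0" --pt "0.76 0.0795 -0.0096 0 0" --pt "0.76 0 0 0.09 0" --pt "0.76 0 0 0.09 0" --pt "0.76 0 0 0.09 0" --pt "0.76 0 0 0 0" --pt "0.76 0 0 0 0"

```text
time: 16.25
tool_pos: [617.9, 22.2, 102.3]
tcp_rot: [-3.141, -0.0, 1.391]
contact_force: [0.3, 0.4, 0.1]
grip_width: 69.9
finger_force: 0.0
```

```bash
python3 - <<'E'
from h import *
to(617.3,22.3,26.4,np.radians(79.9))
E
```

```text
tcp [617.9  22.2 102.3] yaw 79.72 grip 69.9 t 16.25 q [-0.09  0.64  1.43  0.    1.08  0.09]
need xyz/turn shares [-0.     -0.0012  0.1517 -0.002 ]
```

Emit:
step_arm --pt "0.76 0 0 0.06 0" --pt "0.76 0 0 0.06 0" --pt "0.76 0 0 0.032 0" --pt "0.76 0 0 0 0" --pt "0.6 0 0 0 0" --pt "0.45 0 0 0 0" --pt "0.45 0 0 0 0" --pt "0.45 0 0 0 0"

```text
time: 17.05
tool_pos: [618.3, 22.2, 27.4]
tcp_rot: [3.14, -0.0, 1.391]
contact_force: [-1.7, 0.5, 6.0]
grip_width: 47.2
finger_force: 30.0
```

Emit:
step_arm --pt "0.45 0 0 0 0" --pt "0.45 0 0 -0.01 0" --pt "0.45 0 0 0 0"

```text
time: 17.35
tool_pos: [617.6, 22.3, 31.0]
tcp_rot: [3.142, -0.0, 1.391]
contact_force: [0.2, -0.4, -4.8]
grip_width: 47.3
finger_force: 30.0
```

Emit:
step_arm --pt "0.45 0 0 -0.05 0" --pt "0.45 0 0 -0.09 0" --pt "0.45 0 0 -0.09 0" --pt "0.45 0 0 0 0" --pt "0.45 -0.0826 0.0049 0 0" --pt "0.45 -0.0826 0.0049 0 0" --pt "0.45 -0.0826 0.0049 0 0" --pt "0.45 -0.0826 0.0049 0 0"

```text
time: 18.15
tool_pos: [596.5, -143.1, 143.9]
tcp_rot: [-3.139, -0.001, 1.391]
contact_force: [0.8, -0.4, -4.7]
grip_width: 47.4
finger_force: 30.0
```

Emit:
step_arm --pt "0.45 -0.0826 0.0049 0 0" --pt "0.45 -0.0826 0.0049 0 0" --pt "0.45 -0.0826 0.0049 0 0" --pt "0.45 -0.0826 0.0049 0 0" --pt "0.45 -0.0826 0.0049 0 0" --pt "0.45 -0.0826 0.0049 0 0" --pt "0.45 -0.0826 0.0049 0 0" --pt "0.45 0 0 0 -0.0495"

```text
time: 18.95
tool_pos: [560.1, -435.2, 142.7]
tcp_rot: [-3.139, 0.001, 1.464]
contact_force: [0.7, 0.9, -5.7]
grip_width: 47.5
finger_force: 30.0
```

Emit:
step_arm --pt "0.45 0 0 -0.04 -0.0495" --pt "0.45 0 0 -0.06 0" --pt "0.45 0 0 0 0" --pt "0.45 0 0 0 0"

```text
time: 19.35
tool_pos: [562.7, -429.3, 194.1]
tcp_rot: [-3.141, -0.001, 1.546]
contact_force: [-0.5, -0.6, -5.4]
grip_width: 47.3
finger_force: 30.0
```

```bash
python3 - <<'E'
from h import *
c=bot.camera_params("wrist");p,d=bot.capture("wrist")
cv2.imwrite("pics/w7.png",p[:,:,::-1]);np.save("pics/w7.npy",c,allow_pickle=True)
to(564,-314,26)
b=big(mask(p,(100,120,40),(125,255,255),(150,0,500,300),15));print(cv2.boundingRect(b),rect(cast(c,b,6)))
E
```

```text
tcp [ 562.3 -428.9  193.1] yaw 88.6 grip 47.1 t 19.4 q [-0.76  0.72  0.99  0.    1.43 -0.74]
need xyz/turn shares [ 0.2297 -0.0021  0.3342]
(285, 0, 72, 182) (array([ 564.1, -311.9]), array([ 62.6, 153.5]), -1.55)
```

View pics/w7.png

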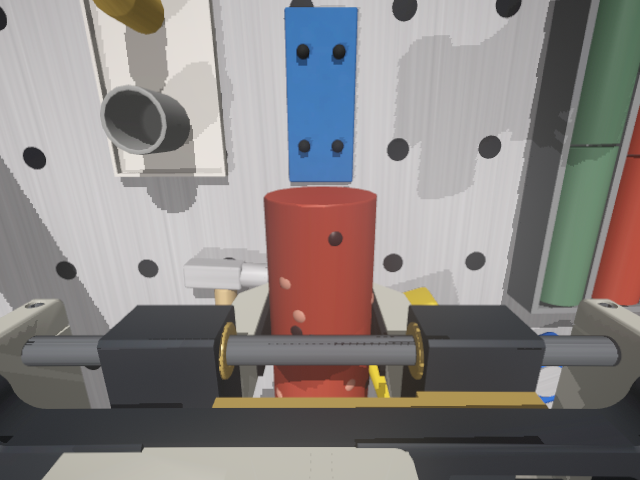

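The blue cradle is empty: corners (285,8), (357,8), (352,182), (290,180), domes (302,51), (339,51), (304,146), (337,146). The held core's end face has its widest points near (265,198) and (376,198).

```bash
python3 - <<'E'
from h import *
c=np.load("pics/w7.npy",allow_pickle=True).item(); p=cv2.imread("pics/w7.png")[:,:,::-1].copy()
C=cast(c,[(285.5,8),(356.5,8),(352,181.5),(290.5,180)],6);print(C.round(1),C.mean(0).round(1)); v=(C[0]+C[1]-C[2]-C[3]);print("yaw",np.degrees(np.arctan2(-v[0],v[1])))
hsv=cv2.cvtColor(p,cv2.COLOR_RGB2HSV)[...,2]; m=(hsv<55).astype(np.uint8)*255; w=np.zeros_like(m); w[30:165,292:350]=1
n,_,st,ce=cv2.connectedComponentsWithStats(m*w); ce=np.array([ce[i] for i in range(1,n) if st[i,4]>25]); print(ce.round(1))
D=cast(c,ce,13); print(D.round(1),D.mean(0))
E=cast(c,[(265,198),(376,198)],201);print("core end",E.round(1),E.mean(0))
b=big(mask(p,(0,120,40),(8,255,255),(255,180,385,310),15)); t=b[b[:,1]<300]
for y in (205,290): xs=t[t[:,1]==y][:,0]; print(y,xs.min(),xs.max(), cast(c,[((xs.min()+xs.max())/2,y)],205).round(1))
to(564,-314,26)
E
```

```text
[[ 535.7 -240.2    6. ]
 [ 597.  -241.8    6. ]
 [ 593.7 -389.9    6. ]
 [ 532.1 -386.9    6. ]] [ 564.6 -314.7    6. ]
yaw -1.3292577955506049
[[302.6  51.5]
 [338.6  51.6]
 [304.9 148.8]]
[[ 549.4 -275.1   13. ]
 [ 580.9 -276.    13. ]
 [ 548.1 -357.    13. ]] [ 559.47604263 -302.7129576    13.        ]
core end [[ 539.5 -370.7  201. ]
 [ 586.9 -371.8  201. ]] [ 563.22796451 -371.23993402  201.        ]
205 267 375 [[ 563.4 -373.5  205. ]]
290 270 371 [[ 562.2 -412.5  205. ]]
tcp [ 562.3 -428.9  193.1] yaw 88.6 grip 47.1 t 19.4 q [-0.76  0.72  0.99  0.    1.43 -0.74]
need xyz/turn shares [ 0.2297 -0.0021  0.3342]
```

Emit:
step_arm --pt "0.45 0.0769 0 0 0" --pt "0.45 0.0769 0 0 0" --pt "0.45 0.0768 -0.001 0 0" --pt "0.45 0 0 0.08 0" --pt "0.45 0 0 0.08 0" --pt "0.45 0 0 0.08 0" --pt "0.45 0 0 0 0" --pt "0.45 0 0 0 0"

```text
time: 20.2
tool_pos: [564.6, -313.7, 74.5]
tcp_rot: [-3.139, -0.002, 1.547]
contact_force: [0.7, -0.8, -4.6]
grip_width: 47.1
finger_force: 30.0
```

Emit:
step_arm --pt "0.45 0 0 0 0" --pt "0.45 0 0 0 0"

```text
time: 20.4
tool_pos: [566.3, -315.1, 78.1]
tcp_rot: [3.138, 0.002, 1.546]
contact_force: [-0.6, -0.1, -4.5]
grip_width: 47.5
finger_force: 30.0
```

```bash
python3 - <<'E'
from h import *
to(564.8,-313.6,27,np.radians(88.6))
E
```

```text
tcp [ 566.3 -315.1   78.1] yaw 88.6 grip 47.5 t 20.4 q [-0.63  0.71  1.35  0.    1.07 -0.6 ]
need xyz/turn shares [ 0.003  -0.0031  0.1023  0.    ]
```

Emit:
step_arm --pt "0.45 0.002 -0.002 0.05 0" --pt "0.45 0 0 0.03 0" --pt "0.45 0 0 0.01 0" --pt "0.45 0 0 0 0" --pt "0.45 0 0 0 0" --pt "0.45 0 0 0 0"

```text
time: 21.0
tool_pos: [564.8, -313.7, 31.7]
tcp_rot: [3.14, 0.001, 1.547]
contact_force: [0.7, 0.2, -4.9]
grip_width: 47.2
finger_force: 30.0
```

Emit:
step_arm --pt "0.45 0 0 0 0" --pt "0.45 0 0 0 0"

```text
time: 21.2
tool_pos: [564.5, -313.4, 31.2]
tcp_rot: [3.141, 0.0, 1.546]
contact_force: [-0.4, -0.8, -5.5]
grip_width: 47.1
finger_force: 30.0
```

Emit:
step_arm --pt "0.45 0 0 0.004 0" --pt "0.45 0 0 0.002 0" --pt "0.45 0 0 0 0"

```text
time: 21.5
tool_pos: [564.5, -313.3, 27.9]
tcp_rot: [3.141, 0.0, 1.546]
contact_force: [0.8, -0.5, -2.9]
grip_width: 47.4
finger_force: 30.0
```

Emit:
step_arm --pt "0.45 0 0 0.002 0" --pt "0.45 0 0 0 0"

```text
time: 21.7
tool_pos: [564.7, -313.4, 27.6]
tcp_rot: [3.14, 0.001, 1.546]
contact_force: [-0.8, 0.9, 3.5]
grip_width: 47.1
finger_force: 30.0
```

Emit:
step_arm --pt "0.6 0 0 0 0" --pt "0.76 0 0 0 0" --pt "0.76 0 0 0 0" --pt "0.76 0 0 -0.05 0" --pt "0.76 0 0 -0.09 0" --pt "0.76 0 0 -0.09 0" --pt "0.76 0 0 -0.09 0" --pt "0.76 -0.08 0 -0.05 0"

```text
time: 22.5
tool_pos: [565.2, -350.3, 216.8]
tcp_rot: [3.137, 0.002, 1.551]
contact_force: [1.0, -1.1, -0.7]
grip_width: 69.7
finger_force: 0.0
```

Emit:
step_arm --pt "0.76 -0.08 0 0 0" --pt "0.76 0 0 0 0" --pt "0.76 0 0 0 0" --pt "0.76 0 0 0 0"

```text
time: 22.9
tool_pos: [562.2, -392.2, 210.9]
tcp_rot: [-3.14, -0.002, 1.547]
contact_force: [1.0, 1.0, 0.5]
grip_width: 69.8
finger_force: 0.0
```

```bash
python3 - <<'E'
from h import *
c=bot.camera_params("wrist");p,d=bot.capture("wrist")
cv2.imwrite("pics/w8.png",p[:,:,::-1]);np.save("pics/w8.npy",c,allow_pickle=True)
R=cv2.Rodrigues(c["rvec"])[0]; print("cam",(-R.T@c["tvec"]).round(1))
b=big(mask(p,(0,120,40),(8,255,255),(200,20,420,290),9));print(cv2.boundingRect(b),rect(cast(c,b,34.4)),rect(cast(c,b,45)))
B=big(mask(p,(100,120,40),(125,255,255),(200,20,420,290),3));print(cv2.boundingRect(B))
hull=cv2.convexHull(np.vstack([i.reshape(-1,2) for i in cv2.findContours(mask(p,(100,120,40),(125,255,255),(200,20,420,290),3),0,2)[0] if len(i)>20])).reshape(-1,2); print("cradle",rect(cast(c,hull,6)))
to(0,0)
E
```

```text
cam [ 563.8 -309.3  358.6]
(296, 65, 53, 145) (array([ 564. , -313.6]), array([ 46.5, 127.9]), -1.38) (array([ 564. , -313.5]), array([ 45. , 123.7]), -1.38)
(290, 60, 66, 154)
cradle (array([ 563.9, -314.2]), array([ 62.5, 147.9]), -1.75)
tcp [ 562.4 -392.   211.1] yaw 88.66 grip 69.9 t 22.95 q [-0.72  0.67  1.05  0.    1.42 -0.7 ]
need xyz/turn shares [ 0.7575 -1.1427]
```

View pics/w8.png

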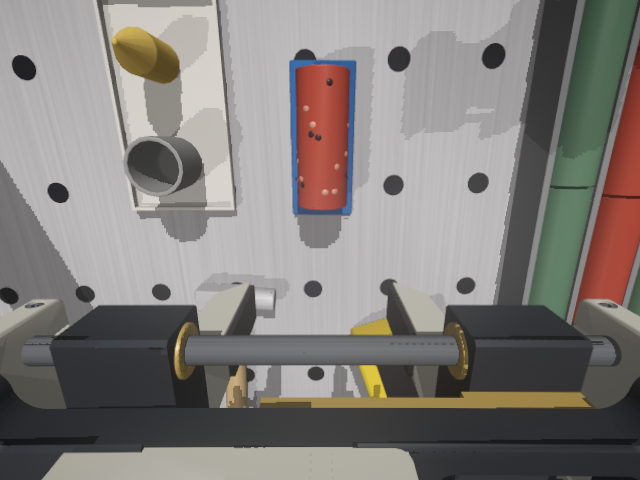

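The red core (x 296–349, y 65–210) lies centred and parallel on the blue cradle. Next I measure the empty seat's domes while passing the bay.

Emit:
step_arm --pt "0.76 0.0833 0.0107 -0.005 0" --pt "0.76 0.0833 0.0107 -0.005 0" --pt "0.76 0.0833 0.0107 -0.005 0" --pt "0.76 0.0833 0.0107 -0.005 0" --pt "0.76 0.0833 0.0107 -0.005 0" --pt "0.76 0.0833 0.0107 -0.005 0" --pt "0.76 0.0833 0.0107 -0.005 0" --pt "0.76 0.0833 0.0107 -0.005 0"

```text
time: 23.75
tool_pos: [612.8, -58.2, 231.9]
tcp_rot: [-3.141, -0.0, 1.548]
contact_force: [0.9, 0.2, -0.5]
grip_width: 69.9
finger_force: 0.0
```

Emit:
step_arm --pt "0.76 0 0 0 0.09" --pt "0.76 0 0 0 0" --pt "0.76 0 0 0 0" --pt "0.76 0 0 0 0"

```text
time: 24.15
tool_pos: [612.9, -61.7, 231.6]
tcp_rot: [-3.141, 0.0, 1.407]
contact_force: [-0.3, 0.6, -0.3]
grip_width: 70.0
finger_force: 0.0
```

```bash
cat > bay.py <<'E'
from h import *
c=bot.camera_params("wrist");p,d=bot.capture("wrist"); cv2.imwrite("pics/w9.png",p[:,:,::-1]);np.save("pics/w9.npy",c,allow_pickle=True)
m=(p.max(2)<75).astype(np.uint8)*255
n,_,st,ce=cv2.connectedComponentsWithStats(m)
a=np.radians(-10.1);o=np.array([618,22]);Rb=np.array([[np.cos(a),np.sin(a)],[-np.sin(a),np.cos(a)]])
for i in range(1,n):
    if 20<st[i,4]<400 and ce[i][1]<290:
        w=cast(c,[ce[i]],12)[0][:2]; b=Rb@(w-o)
        if abs(b[0])<75 and abs(b[1])<90: print(ce[i].round(1),st[i,4],st[i,2:4],"world",w.round(1),"bay",b.round(1))
to(400,215,220,np.radians(90))
E
python3 bay.py
```

```text
[277.9  44.9] 69 [ 9 10] world [598.1 110.4] bay [-35.1  83.5]
[358.9  45.5] 72 [ 9 10] world [675.7  96.9] bay [43.7 83.9]
[278.4  68.6] 62 [ 8 10] world [594.3  90.1] bay [-35.2  62.9]
[357.7  69.6] 61 [ 8 10] world [671.8  76.3] bay [43.4 62.9]
[279.2  91.7] 63 [ 9 10] world [590.9  69.5] bay [-35.  42.]
[297.4  93.7] 99 [10 12] world [608.7  64.6] bay [-16.6  40.4]
[328.6  94.3] 99 [10 12] world [639.8  59. ] bay [15.  40.2]
[356.9  92.5] 60 [ 8 10] world [668.3  55.9] bay [43.6 42.2]
[279.6 113.7] 57 [8 9] world [587.1  49.1] bay [-35.2  21.3]
[356.  114.6] 53 [7 9] world [664.7  35.3] bay [43.7 21.3]
[280.2 134.9] 50 [8 9] world [583.5  28.7] bay [-35.2   0.5]
[355.  135.8] 47 [7 8] world [661.   14.8] bay [43.6  0.5]
[281.  155.4] 44 [7 8] world [580.1   8.1] bay [-34.9 -20.3]
[354.3 156.2] 44 [8 8] world [657.5  -5.6] bay [ 43.7 -20.2]
[298.2 173.6] 69 [10 10] world [594.8 -13.8] bay [-16.6 -39.3]
[327.3 173.9] 65 [9 9] world [626.  -19.3] bay [ 15.1 -39.2]
[281.2 175.1] 40 [7 7] world [576.2 -12.3] bay [-35.2 -41.1]
[353.6 175.9] 40 [8 7] world [654.  -26.1] bay [ 43.9 -41.1]
[281.9 193.9] 39 [7 7] world [572.8 -32.6] bay [-34.9 -61.7]
[352.8 194.8] 36 [7 7] world [650.4 -46.4] bay [ 43.9 -61.7]
[352.1 213.1] 33 [7 7] world [646.8 -66.9] bay [ 43.9 -82.5]
tcp [612.9 -61.9 231.6] yaw 80.56 grip 69.3 t 24.2 q [-0.22  0.52  1.26 -0.    1.36 -0.06]
need xyz/turn shares [ 0.4764 -0.5109  0.0231 -0.1049]
```

View pics/w9.png

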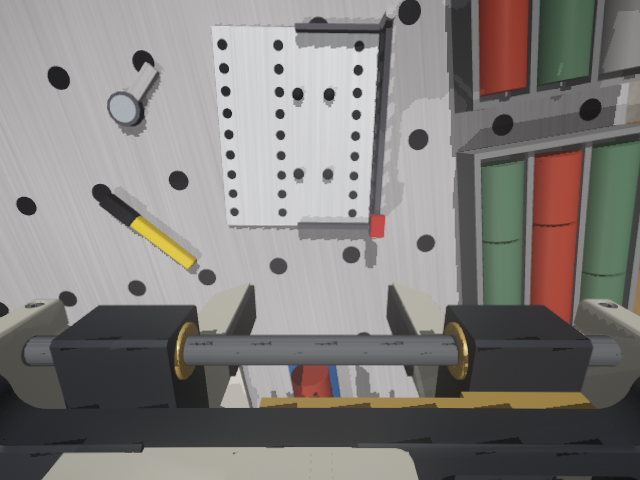

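The seat's four domes at (297,94), (329,94), (298,174), (327,174) give a seat centre of (617.3, 22.6) and a yaw of -10.1°. Next, the green core.

Emit:
step_arm --pt "0.76 0.0596 -0.0639 0 0" --pt "0.76 0.0596 -0.0639 0 0" --pt "0.76 0.0596 -0.0639 0 0" --pt "0.76 0.0596 -0.0639 0 0" --pt "0.76 0.0596 -0.0639 0 0" --pt "0.76 0.0596 -0.0639 0 0" --pt "0.76 0.0596 -0.0639 0 0" --pt "0.76 0.0596 -0.0639 0 0"

```text
time: 25.0
tool_pos: [399.5, 216.6, 231.9]
tcp_rot: [3.141, -0.0, 1.405]
contact_force: [-0.7, 0.3, 0.7]
grip_width: 69.7
finger_force: 0.0
```

Emit:
step_arm --pt "0.76 0 0 0 -0.0525" --pt "0.76 0 0 0 -0.0525" --pt "0.76 0 0 0 0" --pt "0.76 0 0 0 0" --pt "0.76 0 0 0 0"

```text
time: 25.5
tool_pos: [400.7, 215.7, 231.7]
tcp_rot: [3.142, -0.0, 1.568]
contact_force: [-0.1, -0.4, -0.2]
grip_width: 69.7
finger_force: 0.0
```

```bash
python3 - <<'E'
from h import *
c=bot.camera_params("wrist");p,d=bot.capture("wrist")
cv2.imwrite("pics/w10.png",p[:,:,::-1]);np.save("pics/w10.npy",c,allow_pickle=True)
R=cv2.Rodrigues(c["rvec"])[0]; print("cam",(-R.T@c["tvec"]).round(1))
b=big(mask(p,(45,30,15),(95,255,220),(200,5,440,290),9));print(cv2.boundingRect(b),rect(cast(c,b,34.4)),rect(cast(c,b,45)))
Y=mask(p,(18,120,60),(34,255,255),(200,5,440,290),3);h=cv2.convexHull(np.vstack([i.reshape(-1,2) for i in cv2.findContours(Y,0,1)[0] if len(i)>20])).reshape(-1,2);print("intake",rect(cast(c,h,6)),cv2.boundingRect(h))
to(400,301,26,np.radians(90))
E
```

```text
cam [400.4 298.8 379.3]
(295, 56, 50, 138) (array([399.2, 305.8]), array([ 46.4, 126.6]), 0.11) (array([399.2, 305.6]), array([ 45. , 122.7]), 0.11)
intake (array([398.8, 299.7]), array([ 63.8, 149. ]), 0.19) (288, 57, 64, 148)
tcp [400.6 215.7 231.7] yaw 89.84 grip 69.6 t 25.55 q [0.33 0.22 1.71 0.   1.21 0.33]
need xyz/turn shares [ 0.1706 -0.0017  0.4114 -0.0017]
```

View pics/w10.png

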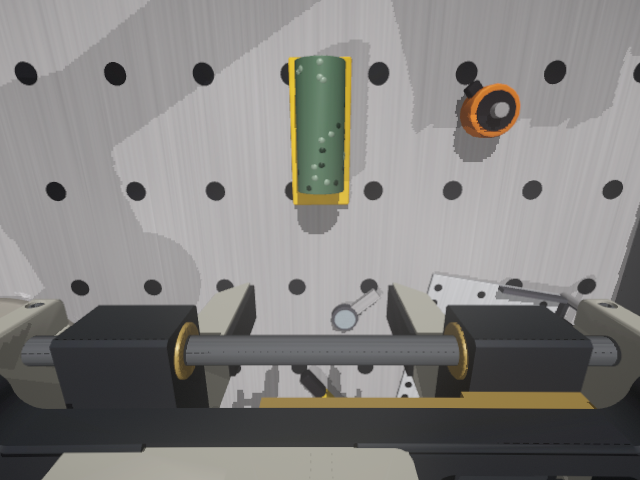

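The green core (x 295–345, y 56–194) lies about 6 mm off-centre in the yellow cradle, and I will grip it at its own middle.

Emit:
step_arm --pt "0.76 0.0901 -0.0016 0 -0.003" --pt "0.76 0.0901 -0.0016 0 0" --pt "0.76 0 0 0.09 0" --pt "0.76 0 0 0.09 0" --pt "0.76 0 0 0.09 0" --pt "0.76 0 0 0 0" --pt "0.76 0 0 0 0" --pt "0.76 0 0 0 0"

```text
time: 26.35
tool_pos: [400.3, 306.9, 99.1]
tcp_rot: [3.138, -0.002, 1.574]
contact_force: [0.3, 0.1, -0.8]
grip_width: 69.7
finger_force: 0.0
```

```bash
python3 - <<'E'
from h import *
to(399.2,305.8,27,np.radians(90.1))
E
```

```text
tcp [400.3 306.9  99.1] yaw 90.19 grip 69.7 t 26.35 q [0.5  0.46 1.77 0.   0.91 0.5 ]
need xyz/turn shares [-0.0022 -0.0022  0.1442  0.001 ]
```

Emit:
step_arm --pt "0.76 -0.001 -0.001 0.06 0" --pt "0.76 0 0 0.05 0" --pt "0.76 0 0 0.032 0" --pt "0.76 0 0 0 0" --pt "0.76 0 0 0 0" --pt "0.6 0 0 0 0" --pt "0.45 0 0 0 0" --pt "0.45 0 0 0 0"

```text
time: 27.15
tool_pos: [398.7, 306.0, 26.6]
tcp_rot: [3.14, -0.001, 1.575]
contact_force: [6.4, -1.0, 1.8]
grip_width: 50.3
finger_force: 4.5
```

Emit:
step_arm --pt "0.45 0 0 0 0" --pt "0.45 0 0 0 0"

```text
time: 27.35
tool_pos: [400.0, 306.4, 26.7]
tcp_rot: [3.138, -0.002, 1.575]
contact_force: [4.8, -0.4, 4.0]
grip_width: 47.3
finger_force: 30.0
```

Emit:
step_arm --pt "0.45 0 0 -0.05 0" --pt "0.45 0 0 -0.09 0" --pt "0.45 0 0 -0.09 0" --pt "0.45 0 0 0 0" --pt "0.45 0 0 0 0"

```text
time: 27.85
tool_pos: [397.0, 305.3, 140.0]
tcp_rot: [-3.14, 0.001, 1.575]
contact_force: [-0.3, 0.6, -6.5]
grip_width: 47.2
finger_force: 30.0
```

```bash
python3 - <<'E'
from h import *
to(617.3,22.6,27,np.radians(79.9))
E
```

```text
tcp [397.  305.3 140. ] yaw 90.24 grip 47.2 t 27.85 q [0.5  0.4  1.73 0.   1.01 0.5 ]
need xyz/turn shares [-0.5673  0.4382  0.2261  0.1149]
```

Emit:
step_arm --pt "0.45 0 0 0 0.0575" --pt "0.45 0 0 0 0.0575" --pt "0.45 -0.0599 0.0666 0 0" --pt "0.45 -0.0599 0.0666 0 0" --pt "0.45 -0.0599 0.0666 0 0" --pt "0.45 -0.0599 0.0666 0 0" --pt "0.45 -0.0599 0.0666 0 0" --pt "0.45 -0.0599 0.0666 0 0"

```text
time: 28.65
tool_pos: [561.8, 92.1, 137.0]
tcp_rot: [-3.134, 0.001, 1.394]
contact_force: [1.0, 0.6, -7.2]
grip_width: 47.5
finger_force: 30.0
```

Emit:
step_arm --pt "0.45 -0.0599 0.0666 0 0" --pt "0.45 -0.0599 0.0666 0 0" --pt "0.45 0 0 0 0" --pt "0.45 0 0 0 0" --pt "0.45 0 0 0.06 0" --pt "0.45 0 0 0.05 0" --pt "0.45 0 0 0 0" --pt "0.45 0 0 0 0"

```text
time: 29.45
tool_pos: [617.0, 24.2, 84.7]
tcp_rot: [-3.138, -0.0, 1.395]
contact_force: [0.2, -0.3, -5.6]
grip_width: 47.4
finger_force: 30.0
```

Emit:
step_arm --pt "0.45 0 0 0 0" --pt "0.45 0 0 0 0" --pt "0.45 0 0 0 0"

```text
time: 29.75
tool_pos: [618.8, 23.2, 86.9]
tcp_rot: [3.14, -0.0, 1.394]
contact_force: [-0.7, 0.8, -6.5]
grip_width: 47.3
finger_force: 30.0
```

```bash
python3 - <<'E'
from h import *
to(617.5,22.8,27.6,np.radians(79.9))
E
```

```text
tcp [618.8  23.2  86.9] yaw 79.89 grip 47.3 t 29.75 q [-0.09  0.66  1.44  0.    1.04  0.09]
need xyz/turn shares [-1.200e-03 -2.400e-03  1.185e-01 -1.000e-04]
```

Emit:
step_arm --pt "0.45 -0.001 -0.001 0.06 0" --pt "0.45 0 0 0.035 0" --pt "0.45 0 0 0.014 0" --pt "0.45 0 0 0 0" --pt "0.45 0 0 0 0" --pt "0.45 0 0 0 0" --pt "0.45 0 0 0 0" --pt "0.45 0 0 0 0"

```text
time: 30.55
tool_pos: [618.1, 22.6, 31.9]
tcp_rot: [3.14, -0.0, 1.394]
contact_force: [0.1, -0.7, -5.9]
grip_width: 47.5
finger_force: 30.0
```

```bash
python3 - <<'E'
from h import *
to(617.5,22.8,27.6,np.radians(79.9))
E
```

```text
tcp [618.1  22.6  31.9] yaw 79.88 grip 47.5 t 30.55 q [-0.09  0.72  1.48  0.    0.93  0.09]
need xyz/turn shares [ 0.0002 -0.0012  0.0086 -0.0002]
```

Emit:
step_arm --pt "0.45 0 -0.001 0.005 0" --pt "0.45 0 0 0.003 0" --pt "0.45 0 0 0 0"

```text
time: 30.85
tool_pos: [617.6, 22.7, 27.4]
tcp_rot: [3.141, -0.0, 1.394]
contact_force: [1.1, -0.4, -4.4]
grip_width: 47.3
finger_force: 30.0
```

Emit:
step_arm --pt "0.45 0 0 0.002 0" --pt "0.45 0 0 0 0"

```text
time: 31.05
tool_pos: [618.0, 22.6, 26.9]
tcp_rot: [3.139, -0.0, 1.394]
contact_force: [1.8, -1.0, -0.0]
grip_width: 47.1
finger_force: 30.0
```

Emit:
step_arm --pt "0.45 0 0 0.001 0" --pt "0.45 0 0 0 0"

```text
time: 31.25
tool_pos: [618.1, 22.6, 26.8]
tcp_rot: [3.139, -0.0, 1.394]
contact_force: [-0.8, -0.3, 4.6]
grip_width: 47.5
finger_force: 30.0
```

Emit:
step_arm --pt "0.6 0 0 0 0" --pt "0.76 0 0 0 0" --pt "0.76 0 0 0 0" --pt "0.76 0 0 -0.05 0" --pt "0.76 0 0 -0.09 0" --pt "0.76 0 0 -0.09 0" --pt "0.76 0 0 -0.09 0" --pt "0.76 -0.08 0 -0.08 0"

```text
time: 32.05
tool_pos: [611.6, -9.2, 223.8]
tcp_rot: [3.139, -0.002, 1.399]
contact_force: [0.8, -1.0, -0.1]
grip_width: 69.8
finger_force: 0.0
```

Emit:
step_arm --pt "0.76 -0.08 0 0 0" --pt "0.76 0 0 0 0" --pt "0.76 0 0 0 0" --pt "0.76 0 0 0 0"

```text
time: 32.45
tool_pos: [603.7, -50.7, 220.3]
tcp_rot: [-3.14, -0.001, 1.394]
contact_force: [0.1, -0.6, -0.1]
grip_width: 70.2
finger_force: 0.0
```

```bash
python3 - <<'E'
from h import *
c=bot.camera_params("wrist");p,d=bot.capture("wrist")
cv2.imwrite("pics/w11.png",p[:,:,::-1])
b=big(mask(p,(45,30,15),(95,255,220),(270,40,360,230),9));print(cv2.boundingRect(b),rect(cast(c,b,34.4)),rect(cast(c,b,45)))
to(418,-241,140,np.radians(170.6))
E
```

```text
(298, 74, 51, 139) (array([617.2,  21. ]), array([ 46.7, 127.4]), -10.04) (array([617.2,  21.3]), array([ 45.2, 123.4]), -10.04)
tcp [603.8 -50.4 220.3] yaw 79.93 grip 69.4 t 32.5 q [-0.21  0.51  1.31  0.    1.32 -0.03]
need xyz/turn shares [-0.4402 -0.2992  0.1606  0.9926]
```

Emit:
step_arm --pt "0.7 -0.0729 -0.0507 0 0" --pt "0.7 -0.0729 -0.0507 0 0" --pt "0.7 -0.0729 -0.0507 0 0" --pt "0.7 -0.0729 -0.0507 0 0" --pt "0.7 -0.0729 -0.0507 0 0" --pt "0.7 -0.0729 -0.0507 0 0" --pt "0.6 0 0 0 -0.0916" --pt "0.6 0 0 0 -0.0916"

```text
time: 33.3
tool_pos: [415.3, -240.3, 220.8]
tcp_rot: [-3.141, -0.001, 1.686]
contact_force: [-0.5, 1.0, -0.4]
grip_width: 56.0
finger_force: 0.0
```

Emit:
step_arm --pt "0.6 0 0 0 -0.0916" --pt "0.6 0 0 0 -0.0916" --pt "0.6 0 0 0 -0.0916" --pt "0.6 0 0 0 -0.0916" --pt "0.6 0 0 0 -0.0916" --pt "0.6 0 0 0 -0.0916" --pt "0.6 0 0 0 -0.0916" --pt "0.6 0 0 0 -0.0916"

```text
time: 34.1
tool_pos: [416.3, -239.0, 220.6]
tcp_rot: [3.141, -0.001, 2.841]
contact_force: [0.2, 0.1, 0.4]
grip_width: 55.3
finger_force: 0.0
```

Emit:
step_arm --pt "0.6 0 0 0 -0.0916" --pt "0.6 0 0 0.09 0" --pt "0.6 0 0 0.07 0" --pt "0.6 0 0 0 0" --pt "0.6 0 0 0 0" --pt "0.6 0 0 0 0" --pt "0.6 0 0 0 0" --pt "0.6 0 0 0 0"

```text
time: 34.9
tool_pos: [416.4, -240.4, 142.3]
tcp_rot: [-3.14, 0.002, 2.977]
contact_force: [0.7, 0.4, 0.1]
grip_width: 55.3
finger_force: 0.0
```

```bash
python3 - <<'E'
from h import *
to(415.8,-239.2,31.5,np.radians(170.65))
E
```

```text
tcp [ 416.4 -240.4  142.3] yaw 170.57 grip 55.3 t 34.9 q [-0.68  0.37  1.78  0.    0.99 -2.09]
need xyz/turn shares [ 0.0016  0.0022  0.2216 -0.0009]
```

Emit:
step_arm --pt "0.6 0.001 0.002 0.07 0" --pt "0.6 0 0 0.07 0" --pt "0.6 0 0 0.05 0" --pt "0.6 0 0 0.02 0" --pt "0.6 0 0 0 0" --pt "0.6 0 0 0 0" --pt "0.6 0 0 0 0"

```text
time: 35.6
tool_pos: [416.3, -239.6, 37.4]
tcp_rot: [-3.14, 0.002, 2.977]
contact_force: [0.3, 0.6, 0.4]
grip_width: 55.1
finger_force: 0.0
```

```bash
python3 - <<'E'
from h import *
to(415.8,-239.2,31.5,np.radians(170.65))
E
```

```text
tcp [ 416.3 -239.6   37.4] yaw 170.56 grip 55.1 t 35.6 q [-0.68  0.53  1.89  0.    0.72 -2.09]
need xyz/turn shares [ 0.0011  0.0007  0.0118 -0.001 ]
```

Emit:
step_arm --pt "0.6 0.001 0.001 0.011 0" --pt "0.6 0 0 0 0" --pt "0.39 0 0 0 0" --pt "0.3 0 0 0 0" --pt "0.3 0 0 0 0" --pt "0.3 0 0 0 0" --pt "0.3 0 0 0 0"

```text
time: 36.3
tool_pos: [415.2, -238.5, 30.7]
tcp_rot: [-3.141, 0.0, 2.977]
contact_force: [-0.9, -0.3, 0.6]
grip_width: 35.1
finger_force: 30.0
```

Emit:
step_arm --pt "0.3 0 0 -0.03 0" --pt "0.3 0 0 -0.08 0" --pt "0.3 0 0 -0.09 0" --pt "0.3 0 0 0 0" --pt "0.3 0 0 0 0" --pt "0.3 0 0 0 0"

```text
time: 36.9
tool_pos: [414.0, -237.5, 128.9]
tcp_rot: [3.14, -0.003, 2.977]
contact_force: [-0.3, 0.6, -3.1]
grip_width: 35.1
finger_force: 30.0
```

```bash
python3 - <<'E'
from h import *
to(566.3,74.5,37,np.radians(170.64))
E
```

```text
tcp [ 414.  -237.5  128.9] yaw 170.56 grip 35.1 t 36.9 q [-0.68  0.38  1.8   0.    0.96 -2.09]
need xyz/turn shares [-0.1981  0.6655  0.1839 -0.0009]
```

Emit:
step_arm --pt "0.3 -0.0246 0.083 0 0" --pt "0.3 -0.0246 0.083 0 0" --pt "0.3 -0.0246 0.083 0 0" --pt "0.3 -0.0246 0.083 0 0" --pt "0.3 -0.0246 0.083 0 0" --pt "0.3 -0.0246 0.083 0 0" --pt "0.3 -0.0246 0.083 0 0" --pt "0.3 -0.0246 0.083 0 0"

```text
time: 37.7
tool_pos: [565.9, 74.7, 128.1]
tcp_rot: [-3.141, -0.004, 2.977]
contact_force: [1.7, -1.2, -2.7]
grip_width: 35.3
finger_force: 30.0
```

Emit:
step_arm --pt "0.3 0 0 0.05 0" --pt "0.3 0 0 0.05 0" --pt "0.3 0 0 0.03 0" --pt "0.3 0 0 0 0" --pt "0.3 0 0 0 0" --pt "0.3 0 0 0 0" --pt "0.3 0 0 0 0" --pt "0.3 0 0 0 0"

```text
time: 38.5
tool_pos: [567.0, 72.9, 66.3]
tcp_rot: [3.141, 0.001, 2.977]
contact_force: [0.1, -0.3, -3.5]
grip_width: 35.4
finger_force: 30.0
```

```bash
python3 - <<'E'
from h import *
to(566.3,74.5,34,np.radians(170.64))
E
```

```text
tcp [567.   72.9  66.3] yaw 170.55 grip 35.4 t 38.5 q [-0.01  0.61  1.6   0.    0.93 -1.41]
need xyz/turn shares [ 0.0019  0.0029  0.0647 -0.001 ]
```

Emit:
step_arm --pt "0.3 0.001 0.003 0.03 0" --pt "0.3 0 0 0.02 0" --pt "0.3 0 0 0.008 0" --pt "0.3 0 0 0 0" --pt "0.3 0 0 0 0" --pt "0.3 0 0 0 0"

```text
time: 39.1
tool_pos: [566.7, 74.5, 37.1]
tcp_rot: [3.141, 0.001, 2.977]
contact_force: [-0.2, 0.2, -3.2]
grip_width: 35.2
finger_force: 30.0
```

Emit:
step_arm --pt "0.3 0 0 0.001 0" --pt "0.3 0 0 0 0"

```text
time: 39.3
tool_pos: [566.4, 74.5, 36.3]
tcp_rot: [3.141, 0.0, 2.977]
contact_force: [0.3, 0.2, -3.9]
grip_width: 35.3
finger_force: 30.0
```

Emit:
step_arm --pt "0.3 0 0 0.003 0" --pt "0.3 0 0 0 0"

```text
time: 39.5
tool_pos: [566.2, 74.6, 34.4]
tcp_rot: [3.142, -0.0, 2.977]
contact_force: [-0.1, 0.6, -3.7]
grip_width: 35.5
finger_force: 30.0
```

Emit:
step_arm --pt "0.3 0 0 0.002 0" --pt "0.3 0 0 0 0"

```text
time: 39.7
tool_pos: [566.4, 74.6, 33.7]
tcp_rot: [3.141, 0.0, 2.977]
contact_force: [0.4, 0.2, -1.8]
grip_width: 35.0
finger_force: 30.0
```

Emit:
step_arm --pt "0.3 0 0 0.001 0" --pt "0.3 0 0 0 0"

```text
time: 39.9
tool_pos: [566.4, 74.5, 33.7]
tcp_rot: [3.141, 0.0, 2.977]
contact_force: [-2.7, -0.7, 4.9]
grip_width: 35.2
finger_force: 30.0
```

Emit:
step_arm --pt "0.6 0 0 0 0" --pt "0.6 0 0 0 0" --pt "0.6 0 0 0 0" --pt "0.6 0 0 -0.05 0" --pt "0.6 0 0 -0.09 0" --pt "0.6 0 0 -0.09 0" --pt "0.65 0 0 -0.09 0" --pt "0.65 0 0 -0.09 0"

```text
time: 40.7
tool_pos: [566.1, 74.5, 239.9]
tcp_rot: [3.141, 0.0, 2.977]
contact_force: [0.7, -0.6, -0.6]
grip_width: 59.6
finger_force: 0.0
```

Emit:
step_arm --pt "0.7 0.06 -0.053 -0.02 0" --pt "0.7 0.06 -0.053 0 0" --pt "0.7 0 0 0 0" --pt "0.7 0 0 0 0" --pt "0.7 0 0 0 0" --pt "0.7 0 0 0 0"

```text
time: 41.3
tool_pos: [499.2, 32.4, 247.8]
tcp_rot: [3.141, 0.0, 2.977]
contact_force: [0.6, 0.1, -0.3]
grip_width: 63.9
finger_force: 0.0
```

```bash
python3 - <<'E'
from h import *
c=bot.camera_params("wrist");p,d=bot.capture("wrist");cv2.imwrite("pics/w12.png",p[:,:,::-1])
c0=np.load("pics/w1.npy",allow_pickle=True).item(); p0=cv2.imread("pics/w1.png")[:,:,::-1].copy()
for C,P in((c0,p0),(c,p)):
    b=big(mask(P,(15,110,50),(30,255,255),(300,215,420,300),3)); r=cv2.boundingRect(b)
    print(r,cast(C,[(r[0]+r[2]/2,r[1]+r[3]/2),(r[0]+r[2],r[1]+r[3])],40)[:,:2].round(1))
to(415.7,-329.9,140,np.radians(170.65))
E
```

```text
(353, 244, 31, 38) [[562.9  76.1]
 [589.6  91.3]]
(353, 245, 31, 38) [[562.9  77.1]
 [589.5  92. ]]
tcp [499.1  32.4 247.7] yaw 170.59 grip 63.9 t 41.35 q [-0.09  0.29  1.57  0.    1.28 -1.5 ]
need xyz/turn shares [ 4.610e-02 -7.422e-01  2.154e-01 -6.000e-04]
```

The bob is back within about 1 mm of its original spot. Now the crucible.

Emit:
step_arm --pt "0.7 0.0051 -0.0825 0 0" --pt "0.7 0.0051 -0.0825 0 0" --pt "0.7 0.0051 -0.0825 0 0" --pt "0.7 0.0051 -0.0825 0 0" --pt "0.7 0.0051 -0.0825 0 0" --pt "0.7 0.0051 -0.0825 0 0" --pt "0.7 0.0051 -0.0825 0 0" --pt "0.7 0.0051 -0.0825 0 0"

```text
time: 42.15
tool_pos: [424.1, -291.7, 247.7]
tcp_rot: [3.141, -0.0, 2.977]
contact_force: [1.3, -0.3, 0.3]
grip_width: 64.2
finger_force: 0.0
```

Emit:
step_arm --pt "0.7 0.0051 -0.0825 0 0" --pt "0.7 0 0 0.09 0" --pt "0.7 0 0 0.09 0" --pt "0.7 0 0 0.08 0" --pt "0.7 0 0 0 0" --pt "0.7 0 0 0 0" --pt "0.7 0 0 0 0" --pt "0.7 0 0 0 0"

```text
time: 42.95
tool_pos: [416.1, -331.2, 120.3]
tcp_rot: [-3.139, 0.003, 2.977]
contact_force: [-0.5, -0.3, 0.7]
grip_width: 64.1
finger_force: 0.0
```

```bash
python3 - <<'E'
from h import *
to(415.7,-329.9,32,np.radians(170.65))
E
```

```text
tcp [ 416.1 -331.2  120.3] yaw 170.58 grip 64.1 t 42.95 q [-0.82  0.48  1.67  0.    0.99 -2.22]
need xyz/turn shares [ 0.0012  0.0025  0.1765 -0.0007]
```

Emit:
step_arm --pt "0.7 0.001 0.002 0.07 0" --pt "0.7 0 0 0.06 0" --pt "0.7 0 0 0.04 0" --pt "0.7 0 0 0.003 0" --pt "0.7 0 0 0 0" --pt "0.7 0 0 0 0" --pt "0.7 0 0 0 0"

```text
time: 43.65
tool_pos: [415.3, -330.0, 33.1]
tcp_rot: [-3.14, 0.002, 2.977]
contact_force: [0.5, -0.6, -0.3]
grip_width: 64.3
finger_force: 0.0
```

Emit:
step_arm --pt "0.6 0 0 0 0" --pt "0.48 0 0 0 0" --pt "0.48 0 0 0 0" --pt "0.48 0 0 0 0" --pt "0.48 0 0 0 0" --pt "0.48 0 0 0 0"

```text
time: 44.25
tool_pos: [414.8, -329.5, 31.9]
tcp_rot: [-3.141, 0.001, 2.977]
contact_force: [-0.3, -0.1, 5.2]
grip_width: 50.2
finger_force: 30.0
```

Emit:
step_arm --pt "0.48 0 0 -0.03 0" --pt "0.48 0 0 -0.08 0" --pt "0.48 0 0 -0.09 0" --pt "0.48 0 0 0 0" --pt "0.48 0 0 0 0" --pt "0.48 0 0 0 0"

```text
time: 44.85
tool_pos: [413.8, -328.5, 130.0]
tcp_rot: [3.14, -0.002, 2.977]
contact_force: [0.1, 0.7, -1.3]
grip_width: 49.7
finger_force: 30.0
```

```bash
python3 - <<'E'
from h import *
to(549.4,-7.6,40,np.radians(170.65))
E
```

```text
tcp [ 413.8 -328.5  130. ] yaw 170.56 grip 49.7 t 44.85 q [-0.82  0.46  1.66  0.    1.02 -2.22]
need xyz/turn shares [-0.1622  0.6775  0.18   -0.001 ]
```

Emit:
step_arm --pt "0.48 -0.02 0.0845 0 0" --pt "0.48 -0.02 0.0845 0 0" --pt "0.48 -0.02 0.0845 0 0" --pt "0.48 -0.02 0.0845 0 0" --pt "0.48 -0.02 0.0845 0 0" --pt "0.48 -0.02 0.0845 0 0" --pt "0.48 -0.02 0.0845 0 0" --pt "0.48 -0.02 0.0845 0 0"

```text
time: 45.65
tool_pos: [548.3, -7.1, 129.5]
tcp_rot: [-3.142, -0.004, 2.977]
contact_force: [0.6, -1.1, -1.6]
grip_width: 50.5
finger_force: 30.0
```

Emit:
step_arm --pt "0.48 0 0 0.05 0" --pt "0.48 0 0 0.05 0" --pt "0.48 0 0 0.03 0" --pt "0.48 0 0 0 0" --pt "0.48 0 0 0 0" --pt "0.48 0 0 0 0" --pt "0.48 0 0 0 0" --pt "0.48 0 0 0 0"

```text
time: 46.45
tool_pos: [549.3, -9.1, 67.3]
tcp_rot: [3.141, 0.001, 2.977]
contact_force: [-1.3, 0.3, -0.9]
grip_width: 50.2
finger_force: 30.0
```

```bash
python3 - <<'E'
from h import *
to(548.7,-7.6,35,np.radians(170.65))
E
```

```text
tcp [549.3  -9.1  67.3] yaw 170.55 grip 50.2 t 46.45 q [-0.16  0.58  1.67  0.    0.9  -1.56]
need xyz/turn shares [ 0.0017  0.0028  0.0646 -0.0011]
```

Emit:
step_arm --pt "0.48 0.001 0.003 0.03 0" --pt "0.48 0 0 0.02 0" --pt "0.48 0 0 0.01 0" --pt "0.48 0 0 0 0" --pt "0.48 0 0 0 0" --pt "0.48 0 0 0 0"

```text
time: 47.05
tool_pos: [549.1, -7.5, 37.0]
tcp_rot: [3.142, 0.001, 2.977]
contact_force: [-0.8, -1.3, -1.5]
grip_width: 49.9
finger_force: 30.0
```

Emit:
step_arm --pt "0.48 0 0 0.001 0" --pt "0.48 0 0 0 0"

```text
time: 47.25
tool_pos: [548.8, -7.4, 36.3]
tcp_rot: [3.141, 0.0, 2.977]
contact_force: [-0.1, -0.4, -1.2]
grip_width: 50.5
finger_force: 30.0
```

Emit:
step_arm --pt "0.48 0 0 0.001 0" --pt "0.48 0 0 0 0"

```text
time: 47.45
tool_pos: [548.7, -7.4, 35.6]
tcp_rot: [3.142, 0.0, 2.977]
contact_force: [-0.8, -0.2, -1.0]
grip_width: 50.0
finger_force: 30.0
```

Emit:
step_arm --pt "0.48 0 0 0.001 0" --pt "0.48 0 0 0 0"

```text
time: 47.65
tool_pos: [548.7, -7.4, 35.1]
tcp_rot: [3.141, 0.0, 2.977]
contact_force: [-0.1, 0.5, -0.9]
grip_width: 50.5
finger_force: 30.0
```

Emit:
step_arm --pt "0.48 0 0 0.001 0" --pt "0.48 0 0 0 0"

```text
time: 47.85
tool_pos: [548.7, -7.4, 35.0]
tcp_rot: [3.142, 0.0, 2.977]
contact_force: [-0.9, 0.5, 3.7]
grip_width: 50.2
finger_force: 30.0
```

Emit:
step_arm --pt "0.48 0 0 0.001 0" --pt "0.48 0 0 0 0"

```text
time: 48.05
tool_pos: [548.8, -7.4, 34.9]
tcp_rot: [3.142, 0.001, 2.977]
contact_force: [-3.4, -0.3, 9.0]
grip_width: 50.3
finger_force: 30.0
```

Touching down; release, lift, and take the same view as at the start.

Emit:
step_arm --pt "0.48 0 0 -0.001 0" --pt "0.7 0 0 0 0" --pt "0.7 0 0 0 0" --pt "0.7 0 0 0 0" --pt "0.7 0 0 -0.05 0" --pt "0.7 0 0 -0.09 0" --pt "0.7 0 0 -0.09 0" --pt "0.7 0 0 -0.09 0"

```text
time: 48.85
tool_pos: [548.4, -7.4, 196.0]
tcp_rot: [3.142, -0.001, 2.977]
contact_force: [1.4, -0.2, -0.6]
grip_width: 64.4
finger_force: 0.0
```

Emit:
step_arm --pt "0.7 0.0835 0.045 -0.09 0" --pt "0.7 0.027 0.025 -0.02 0" --pt "0.7 0 0 0 0" --pt "0.7 0 0 0 0" --pt "0.7 0 0 0 0" --pt "0.7 0 0 0 0"

```text
time: 49.45
tool_pos: [508.8, 28.8, 237.4]
tcp_rot: [-3.141, -0.003, 2.976]
contact_force: [0.4, 0.1, -0.4]
grip_width: 64.8
finger_force: 0.0
```

```bash
python3 - <<'E'
from h import *
c=bot.camera_params("wrist");p,d=bot.capture("wrist");cv2.imwrite("pics/w13.png",p[:,:,::-1])
p0=cv2.imread("pics/w1.png")[:,:,::-1].copy(); to(500,31,250)
f=lambda q:cv2.resize(q[215:345,230:430],None,fx=3,fy=3)
cv2.imwrite("pics/cmp.png",np.hstack([f(p0)[:,:,::-1][:, :390],f(p)[:,:,::-1][:, :390]]))
c0=np.load("pics/w1.npy",allow_pickle=True).item()
L0=cast(c0,[(413,226),(249,224)],6)[:,:2]
for C,P in((c0,p0),(c,p)):
    b=big(mask(P,(15,110,50),(30,255,255),(300,215,420,300),3)); print(cv2.boundingRect(b))
# rim edge by Hough circle
for C,P in((c0,p0),(c,p)):
    g=cv2.cvtColor(P,cv2.COLOR_RGB2GRAY)[235:305,255:335]
    H=cv2.HoughCircles(cv2.resize(g,None,fx=4,fy=4),cv2.HOUGH_GRADIENT,1,200,param1=100,param2=20,minRadius=80,maxRadius=100)
    if H is not None: u=H[0,0]/4+[255,235,0]; print(u,cast(C,[u[:2]],66))
E
```

```text
tcp [508.8  28.9 237.6] yaw 170.53 grip 64.4 t 49.5 q [-0.09  0.32  1.56 -0.    1.26 -1.5 ]
need xyz/turn shares [ 0.018   0.0013 -0.0248]
(353, 244, 31, 38)
(356, 239, 32, 40)
[292.125      274.625       24.85000038] [[552.52544377  -9.53534082  66.        ]]
[293.375      269.125       20.45000076] [[549.74530767  -7.21554083  66.        ]]
```

View pics/cmp.png

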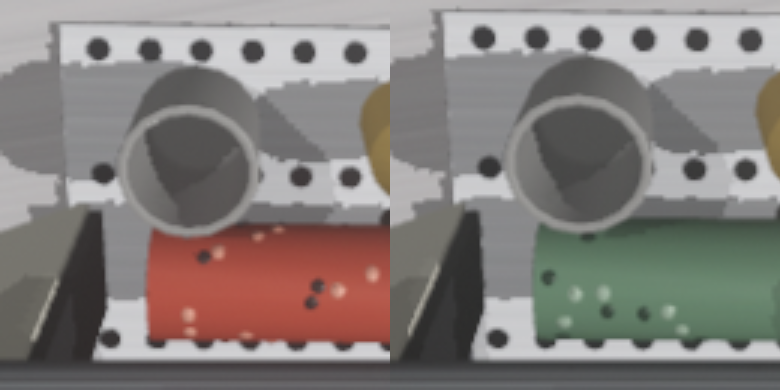

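The side-by-side crop shows the crucible upright at its old spot: the rim centre casts to (549.7,-7.2), against (549.6,-8.0) at the start. The green core sits in the seat as the red one did.

```bash
python3 -c "
from plant import bot
print(bot.close_job())"
```

```text
the job is handed in; nothing more can be done
None
```

The job is handed in at about 50 s: the red core lies centred in the blue cradle, the green core in the bay seat about 1 mm off centre, and the bob and crucible stand upright within about 1 mm of where they were; I never went near the tally counter.

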